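Set the tuile form in the tilted stand and clamp it

ROBOT

A 6-joint arm with a two-finger parallel gripper is mounted at the origin on the work surface. World frame = base frame: x ahead of the robot, y to its left, z up, the work surface at z = 0. Lengths are in mm, angles in rad, forces in N, time in s.
With the tool pointing down it reaches from about 225 to 725 mm from the base axis. Payload 3.1 kg.
Tool frame: the origin (TCP) lies at the very end of the fingers, on their centre line; the grasp point (between the pads) lies 19 mm behind it (bot.grip_point_offset is the x of the grasp point in the tool frame, in mm); x points along the fingers, z is the direction in which the jaws open and shut, and the axes are right-handed (so a half turn about x gives the same grasp; the last joint's range is limited). The gripper opens to 85 mm and grips with 20 to 120 N. Pads are 22 mm wide; open, the fingers measure 114 mm over their backs; the gripper's body (76 mm by 85 mm) begins 54 mm behind the grasp point. The pads swing forward as they close: fully open they stand 13 mm farther back than shut.
Start: joints at [1.09, 0.048, 0.099, 1.622, 0, 1.443], TCP at [181.408, 492.654, 231.312] pointing down, gripper open.
Joint ranges: [-2.91, 2.91], [-0.99, 1.94], [-1.21, 1.42], [-2.12, 2.29], [-1.49, 1.47], [-3.14, 3.14]. Speed limits (rad/s): [2.79, 2.79, 3.14, 3.14, 3.14, 3.14].

INTERFACE

Orientations are given as a unit quaternion [x, y, z, w].
In Python, from bench import bot, vision gives the robot as it stands.
- The arm moves only by the tool servo_tool, never from a script. Its argument "steps" is a list of rows, each a list of 7 numbers: the shift along the tool's x, y, z in mm, then the turn, a rotation vector about the tool's x, y, z in degrees, then the opening, from 0 (shut) to 1 (fully open). In form: [[x, y, z, rx, ry, rz, claw], ...]. A call has 1 to 12 rows; each row shifts and turns the pose as measured when the row begins, along the tool's axes as they then stand; what a row does not reach is not made up. A row lasts 1/8 s, in which the tool goes at most 62.5 mm and 10.7 degrees, less where a joint would pass 70% of its speed; a pose out of reach is approached as far as the arm can. A call is refused whole if a number of a shift passes 62.5 or a number of a turn 10.7, either way. A call with a gripper value outside its range is refused whole. The fingers move at their own pace and stop on an object; "newtons" is the grip in N (left out, the last holds). Time passes only in rows, so rows that do not move let the fingers close. It gives the time, the measured TCP pose, the force and the opening at its end, in the units of the state.
- bot.get_obs(): the state, without advancing time (a new reading comes with each control period).
- vision.camera(name): name is "scene" or "top"; returns the picture (400x640x3 uint8, red, green, blue); there is no depth.
- vision.camera_params(name): a dict with "camera_matrix" (3x3 intrinsics, pixels), "rvec" (rotation vector, rad) and "tvec" (3), from world to camera coordinates, as OpenCV has them. Camera axes: x right, y down, z forward; pixel columns grow to the right and rows downward; lengths in mm; the calibration is good to about 2 mm. A picture is of the moment at which its call begins. camera_params takes no time and is no camera call.
- bot.hand_in(): hands the job in, once; it reports no verdict.
Trained networks look in the newest picture that a camera, given by its name, has taken for a name from the list of things; names that differ only in an ending like _2 or _b are one class to them, and where a whole thing is asked for, a point or a joint stands for the part that bears it (a point fixed in the world has none). Each returns a list of dicts, best first, with "conf" (0 to 1); they miss things now and then, are a little off and sometimes report something else, mostly with a low value. They report only what shows in the picture. A call takes as long as a camera call. They do not tell look-alikes from the thing itself.
- vision.look_for(camera, name): "bbox" ([left, top, width, height] in pixels, round what is visible of it).
- vision.trace(camera, name): "pixels" (400x640 bool, what is visible of it) and "bbox" ([left, top, width, height] in pixels, round what is visible of it).
The state is a dict: "t": time; "joints": joint angles; "qvel": joint speeds; "joint_torque": joint torques, N m; "tcp_pos": TCP position; "orientation": TCP orientation; "ft_force": force on the tool from outside, world axes, zero at the start; "ft_torque": the same for the moment, N m; "finger_gap": finger opening in mm.
Only numpy, scipy, OpenCV 4.12 (cv2) and the standard library are available. Lean on these libraries where they do the work, as an engineer would, in place of code of your own. Each camera call takes 0.05 s, during which the arm holds its last target.

TASK

Take the straight round wooden form out of the rack, press its steel shank fully home into the hole of the tilted stand while the clamp is still open, and let go of it. Then turn the stand's clamp knob clockwise, to its stop or nearly so, so that the shoe bears on the shank and locks it, and let go. Leave the cone-shaped form, the jar, the bowl and the spatula where they are.

Things in the scene. Friction and masses are not known exactly. Their poses are not given: they have to be found in the camera images.
- form: Straight forming pin, 165 mm long, about 220 g: steel shank 20 mm in diameter and 60 mm long with a plain square-edged end, above it a round beech cylinder, 32 mm in diameter, 105 mm long, to be gripped. Stands upright, shank down, in a well of the rack. Origin: centre of the shank's free end; +z runs along the pin to the wooden top (at z = 165 mm).
- cone: The other form, to be left alone: same steel shank, but with a beech cone (50 mm wide at its foot, 16 mm at the top, 95 mm long). Stands in the other well of the rack. Origin: centre of the shank's end, z up.
- rack: Wooden block, 90 (x) by 200 (y) by 50 mm high, fixed to the bench. Two wells, 23 mm in diameter and 35 mm deep, at x = 0, y = +55 and -55 mm of its frame; either form can stand in either well, its shank's end on the well's floor. Origin: centre of the underside, z up.
- stand: Fixed aluminium stand: foot plate 140 (x) by 250 (y) by 12 mm carrying a head block of 90 by 250 by 55 mm, tilted 30 degrees so that its broad face looks up and to the stand's own -x side (roughly to the robot). The face's lower edge is about 65 mm, its upper edge 110 mm above the bench. Origin: centre of the foot's underside, z up.
- bore (a point): Centre of the mouth of the round blind hole in the head's face: 21.2 mm wide, 40 mm deep, flat floor, no chamfer. +z is the hole's axis, pointing out, square to the face, 30 degrees from vertical; +y runs along the head towards the knob, +x up the slope. The form fully home has its origin 40 mm below this point along the axis, leaving 20 mm of bare shank above the face.
- clamp_grip (a point): Grip point on the axis of the clamp knob, 30 mm above the head's face, 130 mm from the hole along the head's +y. The knob turns about an axis parallel to the hole. Its grip is a black bar 70 mm long, 18 mm thick, from 15 to 45 mm above the face. This frame turns with the knob: +x along the bar, +z along the axis away from the face.
- clamp (a joint): Clamp knob angle, rad, growing clockwise seen looking onto the face. 0: open, bar along the head's x; starts between 0 and 0.25; 1.5: stop, locked, bar nearly along the head's y. Turns against about 0.16 N m of friction, more once the shoe bears (from about 1.1 rad on), then stays where left, give or take 0.2 rad of spring-back. Drives the shoe 5 mm per rad.
- shoe: Steel clamp shoe, 24 by 40 by 14 mm, sliding on the face between knob and hole. Open, its tip waits 4 to 6 mm clear of where the shank goes; the knob moves it up to 7.5 mm towards the hole (-y of the head). Origin: foot of the end that faces the hole; axes as for the bore.
- jar: Bystander: lidded jar, 56 mm across, 68 mm high, between the rack and the stand. Origin: centre of the underside.
- bowl: Bystander: steel bowl, 140 mm across, 60 mm high, beyond the work. Origin: centre of the underside.
- spatula: Bystander: spatula, 240 mm long, lying beyond the work. Origin: underside, under its middle.
There are look-alikes about, which are no part of the job. Leave any red look-alike of the form alone.

How it is judged (in metres and radians):
On the way:
1. the straight form is fully home in the stand's hole and let go, the clamp still open (knob below 0.7 rad) (z of form in the frame of bore below -0.037 m and angle between the z axis of form and the z axis of bore, either way round below 0.09 rad and distance between form and bore below 0.043 m and value of joint clamp below 0.7 rad and contact force between the fingers and form below 0.1 N), for 0.2 s.
At the end, for the whole second after the job is handed in: The straight form's shank is in the stand's hole, its end at least 37 of the 40 mm deep, in line with the hole within 5 degrees and at rest; the clamp knob stands past 1.1 rad and the shoe bears on the shank with more than 1 N; nothing is held (z of form in the frame of bore below -0.037 m and angle between the z axis of form and the z axis of bore, either way round below 0.09 rad and distance between form and bore below 0.043 m and value of joint clamp above 1.1 rad and contact force between shoe and form above 1 N and linear speed of form below 0.02 m/s); the robot touches nothing.
It fails at once if the cone-shaped form is shifted more than 25 mm (distance of cone from where it was at the start of the episode above 0.025 m).
It fails at once if the jar is shifted more than 25 mm (distance of jar from where it was at the start of the episode above 0.025 m).
It fails at once if the bowl is shifted more than 25 mm (distance of bowl from where it was at the start of the episode above 0.025 m).
It fails at once if the spatula is shifted more than 25 mm (distance of spatula from where it was at the start of the episode above 0.025 m).
It also fails if it takes over 64 s, if anything falls off the work surface, if the arm or the gripper's body presses on something with over 40 N, if the wrist force passes 120 N, or if a joint passes its speed limit or range.

## Working session

There is one attempt and no reset: what is moved stays moved. The work goes in short steps, Python scripts to look and compute and a tool call to move; the robot and the scene stay as the last step left them, time stands still between calls to the robot, and variables do not carry over. Pictures are saved under pics/ and viewed, and the job is handed in when it is done.

Besides the shell and the picture viewer there is one more tool, called after "Request:" by a JSON object that holds its "fn" and its "kwargs". servo_tool: Moves the arm, as the interface text tells. Its arguments: {"type":"object","properties":{"steps":{"type":"array","items":{"type":"array","items":{"type":"number"}}},"newtons":{"type":"number"}},"required":["steps"]}

```bash
mkdir -p pics; ls; python3 - <<'E'
from bench import bot, vision
import cv2
print(bot.get_obs(), bot.grip_point_offset)
for n in ("scene","top"):
    im=vision.camera(n); cv2.imwrite(f"pics/{n}0.png",im[:,:,::-1]); print(n,vision.camera_params(n))
E
```

```text
pics
{'t': 0.0, 'joints': array([1.09021858e+00, 4.87511636e-02, 9.75789308e-02, 1.62199902e+00,
       2.18392747e-05, 1.44296999e+00]), 'qvel': array([-8.68163924e-04, -9.40828362e-05, -1.87991765e-03,  2.82916658e-03,
       -9.37746756e-04,  4.91644745e-04]), 'joint_torque': array([-6.68996527e-04, -3.38785172e+01,  3.20013142e+01,  2.02166563e-02,
       -2.00621234e-04,  4.71092306e-06]), 'tcp_pos': array([181.10901546, 492.11653769, 230.10747216]), 'orientation': array([-0.4048932 ,  0.58072186,  0.40412963,  0.57922608]), 'ft_force': array([-0.30385255,  0.27020585, -0.33428353]), 'ft_torque': array([-0.00865957, -0.05060782, -0.02200628]), 'finger_gap': 85.69705641396888} -18.700000000000003
scene {'camera_matrix': array([[387.56402688,   0.        , 324.22009074],
       [  0.        , 387.56402688, 199.80325565],
       [  0.        ,   0.        ,   1.        ]]), 'rvec': array([ 2.51416502,  0.72766826, -0.18247217]), 'tvec': array([-540.4144854 , -215.55920769, 1403.03020306])}
top {'camera_matrix': array([[404.5099766 ,   0.        , 319.67596575],
       [  0.        , 404.5099766 , 198.79791792],
       [  0.        ,   0.        ,   1.        ]]), 'rvec': array([ 2.13952305, -2.15137024,  0.15239324]), 'tvec': array([  44.65154026,  601.13476678, 1182.11289444])}
```

View pics/scene0.png

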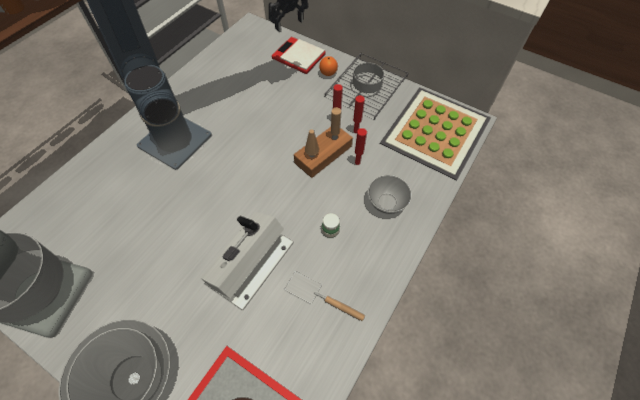

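View pics/top0.png

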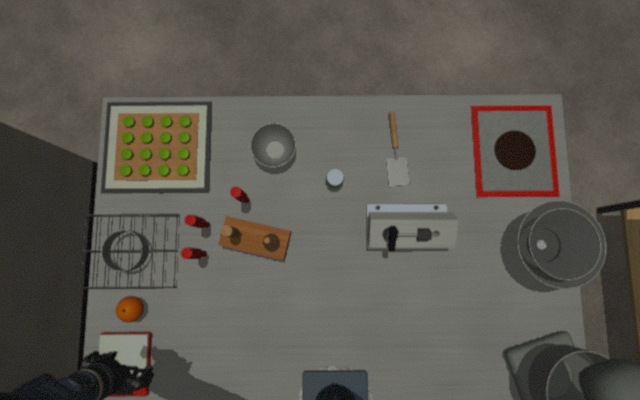

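Candidates for the form are the beech cylinder in the rack (scene 336,122; top 229,232), the cone (scene 312,142; top 270,241) and three red look-alikes (scene 337,97; 358,112; 361,145). By the description, I choose the beech cylinder. Next I check crops and traces.

```bash
cat > h.py <<'E'
import numpy as np, cv2
from scipy.spatial.transform import Rotation as R
from bench import bot, vision
P={n:vision.camera_params(n) for n in("scene","top")}
def proj(n,X):
    p=P[n]; return cv2.projectPoints(np.asarray(X,float).reshape(-1,3),np.array(p["rvec"]),np.array(p["tvec"]),np.array(p["camera_matrix"]),None)[0][:,0]
def ray(n,uv):
    p=P[n];Rm=cv2.Rodrigues(np.array(p["rvec"]))[0];c=-Rm.T@p["tvec"]
    d=Rm.T@np.linalg.inv(p["camera_matrix"])@np.array([uv[0],uv[1],1.]);return c,d/np.linalg.norm(d)
def atz(n,uv,z):
    c,d=ray(n,uv);return c+d*(z-c[2])/d[2]
def tri(uvs,uvt):
    A=np.zeros((3,3));b=np.zeros(3)
    for n,u in(("scene",uvs),("top",uvt)):
        c,d=ray(n,u);M=np.eye(3)-np.outer(d,d);A+=M;b+=M@c
    return np.linalg.solve(A,b)
def crop(im,x,y,w,h,s,f):
    cv2.imwrite(f,cv2.resize(im[y:y+h,x:x+w],None,fx=s,fy=s,interpolation=cv2.INTER_CUBIC)[:,:,::-1])
E
python3 - <<'E'
from h import *
ims={}
for n in("scene","top"):
    ims[n]=vision.camera(n)
    for k in("form","rack","cone","stand","clamp_grip","shoe","jar"):
        for d in vision.trace(n,k)[:4]:
            ys,xs=np.nonzero(d["pixels"]); print(n,k,round(d["conf"],2),np.round(d["bbox"]),xs.mean().round(1),ys.mean().round(1))
            np.save(f"m_{n}_{k}_{int(xs.mean())}.npy",d["pixels"])
crop(ims["scene"],280,75,100,110,6,"pics/c1.png");crop(ims["scene"],190,205,110,105,6,"pics/c2.png")
crop(ims["top"],200,195,110,80,7,"pics/c3.png");crop(ims["top"],355,190,115,70,7,"pics/c4.png")
E
```

```text
scene form 0.8 [331. 109.  13.  32.] 335.5 121.9
scene form 0.65 [355. 124.  13.  47.] 360.2 144.2
scene form 0.64 [354.  96.  13.  36.] 358.0 110.9
scene form 0.49 [332.  85.  13.  20.] 337.6 95.4
scene rack 0.94 [292. 128.  58.  49.] 323.4 151.9
scene cone 0.62 [304. 134.  16.  20.] 311.5 144.2
scene stand 0.73 [201. 212.  93.  99.] 247.6 259.1
scene stand 0.29 [332. 110.  12.  32.] 335.4 121.8
scene clamp_grip 0.55 [240. 216.  17.  16.] 248.4 224.5
scene shoe 0.62 [226. 236.  22.  24.] 232.8 248.9
scene jar 0.84 [324. 212.  15.  27.] 330.2 224.8
top form 0.83 [181. 249.  25.  10.] 192.4 252.3
top form 0.78 [185. 213.  24.  16.] 195.3 220.9
top form 0.62 [229. 186.  20.  16.] 239.1 194.2
top form 0.52 [224. 226.  14.  13.] 229.4 231.1
top cone 0.77 [264. 233.  15.  19.] 270.5 241.0
top stand 0.68 [365. 203.  92.  48.] 410.1 226.3
top clamp_grip 0.82 [381. 225.  14.  26.] 391.0 237.1
top shoe 0.47 [395. 233.  37.   9.] 419.2 234.9
top jar 0.87 [325. 166.  17.  22.] 334.1 179.1
```

View pics/c1.png

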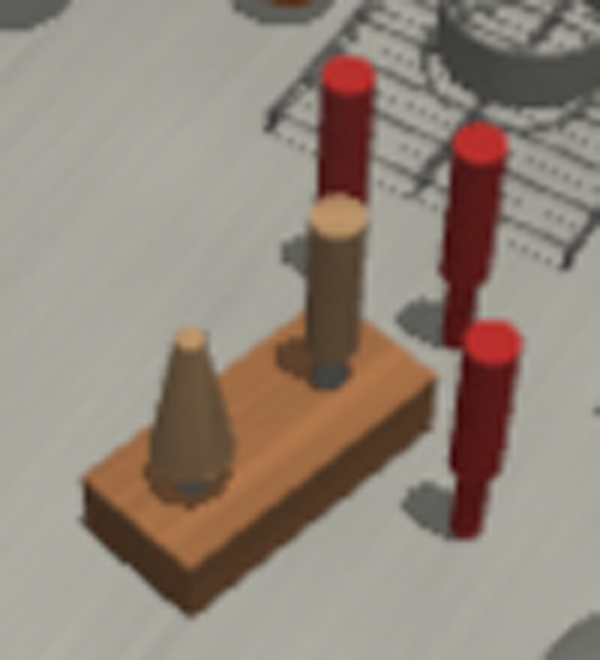

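View pics/c2.png

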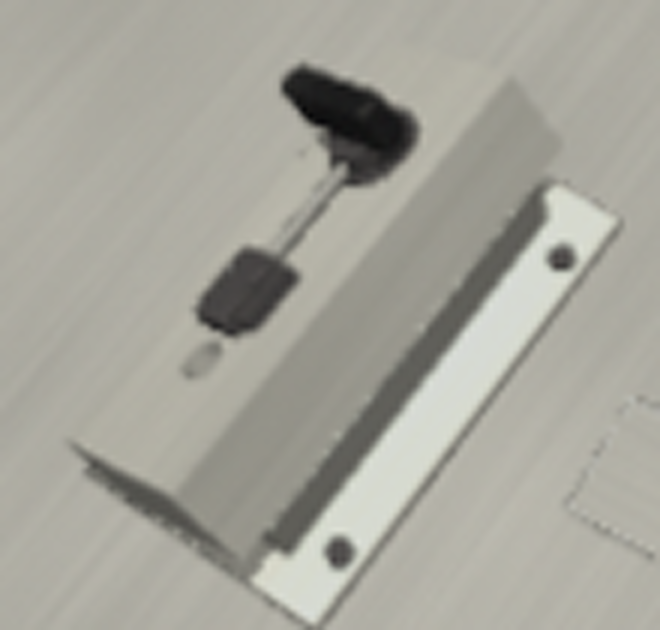

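View pics/c3.png

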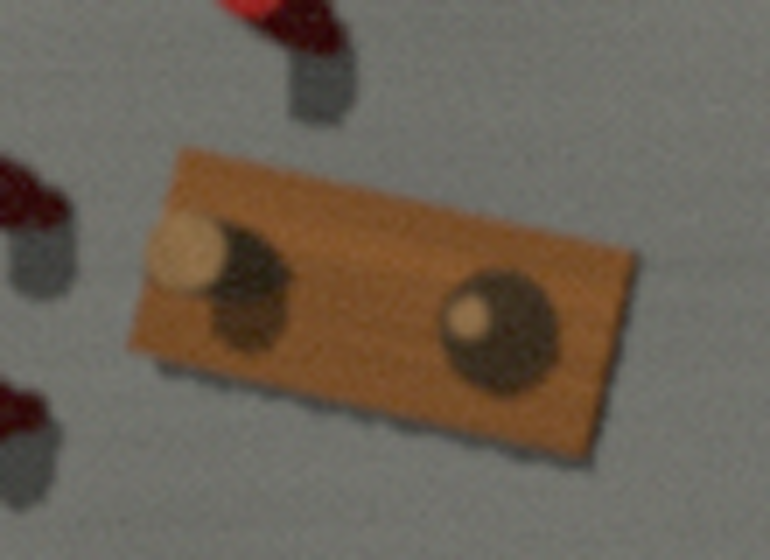

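View pics/c4.png

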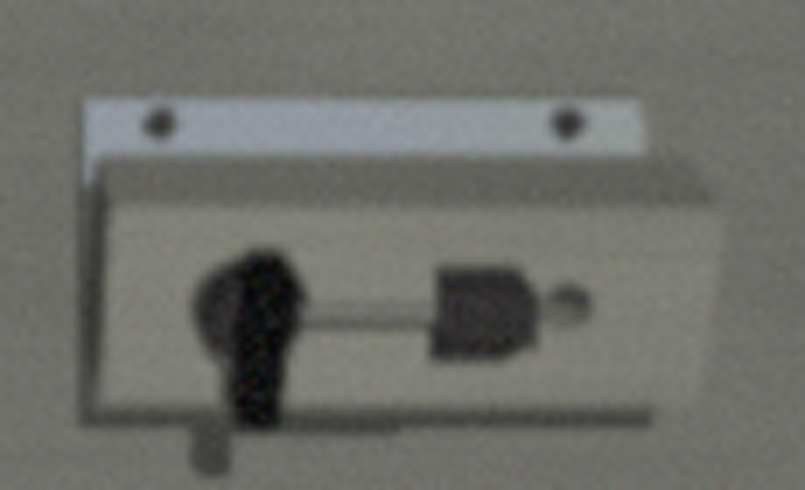

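```bash
python3 - <<'E'
from h import *
def px(c,o,s): return (np.array(c)+.5)/s-.5+o
S1=lambda c:px(c,(280,75),6);S2=lambda c:px(c,(190,205),6);T3=lambda c:px(c,(200,195),7);T4=lambda c:px(c,(355,190),7)
np.set_printoptions(precision=1,suppress=True)
print("rack scene",[atz("scene",S1(c),50) for c in((85,482),(190,572),(437,377))])
print("rack top",[atz("top",T3(c),50) for c in((183,150),(637,252),(590,458),(130,348))])
print("form top z=155?",atz("scene",S1((338,218)),180),atz("top",T3((187,254)),180),tri(S1((338,218)),T3((187,254))))
print("cone top",tri(S1((190,338)),T3((468,319))))
b=tri(S2((203,359)),T4((570,304)));print("bore",b,atz("scene",S2((203,359)),87.5),atz("top",T4((570,304)),87.5))
print("face up corners",tri(S2((178,492)),T4((722,207))),tri(S2((512,78)),T4((105,203))))
print("at110 scene",atz("scene",S2((178,492)),110),atz("scene",S2((512,78)),110),"top",atz("top",T4((722,207)),110),atz("top",T4((105,203)),110))
print("low -y",atz("scene",S2((70,442)),65),atz("top",T4((705,410)),65), "low +y",atz("top",T4((95,410)),65))
print("foot12",atz("scene",S2((622,225)),12),atz("scene",S2((320,628)),12),atz("top",T4((85,100)),12),atz("top",T4((640,100)),12))
print("holes12",atz("scene",S2((562,257)),12),atz("scene",S2((340,551)),12),atz("top",T4((160,124)),12),atz("top",T4((568,124)),12))
print("bar ends",tri(S2((300,85)),T4((255,405))),tri(S2((390,135)),T4((272,268))))
E
```

```text
rack scene [array([423., 147.,  50.]), array([506.8, 127. ,  50. ]), array([552.5, 320.7,  50. ])]
rack top [array([549.9, 323.2,  50. ]), array([505.2, 128.6,  50. ]), array([418.6, 147.9,  50. ]), array([465.8, 343.3,  50. ])]
form top z=155? [499.2 287.6 180. ] [496.8 289.9 180. ] [497.2 291.  175.8]
cone top [472.  184.3 167. ]
bore [ 492.9 -292.7   91.5] [ 490.9 -292.2   87.5] [ 493.5 -293.5   87.5]
face up corners [ 531.1 -350.2  110.8] [ 533.2 -102.3  105.1]
at110 scene [ 530.8 -350.   110. ] [ 533.8 -105.4  110. ] top [ 531.1 -350.5  110. ] [ 534.1 -100.3  110. ]
low -y [ 455.7 -352.2   65. ] [ 450.3 -354.1   65. ] low +y [451.7 -99.6  65. ]
foot12 [ 592.5 -107.1   12. ] [ 589.9 -351.9   12. ] [ 589.3 -104.4   12. ] [ 587.9 -350.1   12. ]
holes12 [ 576.9 -138.1   12. ] [ 575.3 -318.1   12. ] [ 578.4 -137.4   12. ] [ 577.3 -317.8   12. ]
bar ends [ 450.7 -160.8  107.6] [ 506.9 -165.1  120.3]
```

```bash
python3 - <<'E'
from h import *
np.set_printoptions(precision=3,suppress=True)
o=bot.get_obs();print(o["t"],R.from_quat(o["orientation"]).as_matrix())
def px(c,o,s): return (np.array(c)+.5)/s-.5+o
S1=lambda c:px(c,(280,75),6)
for c in((348,76),(480,145),(494,342)): print(atz("scene",S1(c),165))
for c in((187,253),(190,219.5),(236,191.5)): print(atz("top",c,165))
for c in((330,520),(465,530)):pass
for u in ((334,216),): print("jar",atz("scene",u,68))
print(atz("top",(335,176),68))
E
```

```text
0.9 [[ 0.    -0.938  0.346]
 [ 0.     0.346  0.938]
 [-1.    -0.     0.   ]]
[440.842 395.994 165.   ]
[530.385 389.659 165.   ]
[606.555 269.517 165.   ]
[439.156 396.991 165.   ]
[529.074 392.623 165.   ]
[605.203 269.833 165.   ]
jar [664.952  11.018  68.   ]
[666.492  -4.946  68.   ]
```

Request:
{"fn": "servo_tool", "kwargs": {"steps": [[0, -52, -11.5, 0, 0, 0, 1], [0, -52, -11.5, 0, 0, 0, 1], [0, -52, -11.5, 0, 0, 0, 1], [0, -52, -11.5, 0, 0, 0, 1], [0, -52, -11.5, 0, 0, 0, 1], [0, -52, -11.5, 0, 0, 0, 1], [0, -52, -11.5, 0, 0, 0, 1]]}}

```text
t: 1.78
tcp_pos: [502.3, 289.9, 231.7]
orientation: [-0.407, 0.577, 0.408, 0.579]
ft_force: [-0.8, 0.6, -1.0]
finger_gap: 85.0
```

Request:
{"fn": "servo_tool", "kwargs": {"steps": [[0, 0, 0, -10.2, 0, 0, 1], [0, 0, 0, -10.2, 0, 0, 1], [0, 0, 0, 0, 0, 0, 1]]}}

```text
t: 2.15
tcp_pos: [506.4, 286.0, 230.2]
orientation: [-0.503, 0.495, 0.504, 0.497]
ft_force: [-0.7, -0.6, -0.3]
finger_gap: 85.0
```

```bash
cat >> h.py <<'E'
np.set_printoptions(precision=2,suppress=True)
def delta(tp,Rt=None):
    o=bot.get_obs();Rc=R.from_quat(o["orientation"]).as_matrix();p=np.array(o["tcp_pos"])
    print("t",round(o["t"],2),"tcp",p,"F",o["ft_force"],"T",o["ft_torque"],"gap",o["finger_gap"],"q",o["joints"])
    print("tool xyz delta",Rc.T@(np.array(tp)-p))
    if Rt is not None: print("rotvec deg",np.degrees(R.from_matrix(Rc.T@Rt).as_rotvec()))
RD=np.array([[0,0,-1.],[-1,0,0],[0,1,0]]).T  # x down, y=-X, z=+Y
E
python3 - <<'E'
from h import *
Rt=np.column_stack([[0,0,-1],[-1,0,0],[0,1,0]]).astype(float)
delta((498,289,126),Rt)
im=vision.camera("top");crop(im,180,170,140,110,5,"pics/a1.png")
im=vision.camera("scene");crop(im,270,60,120,120,5,"pics/a2.png")
E
```

```text
t 2.15 tcp [506.39 286.03 230.19] F [-0.66 -0.62 -0.33] T [0.04 0.   0.02] gap 85.02962290070117 q [0.4  0.2  0.26 1.63 0.   0.38]
tool xyz delta [104.18   8.47   2.82]
rotvec deg [0.82 0.15 0.07]
```

Request:
{"fn": "servo_tool", "kwargs": {"steps": [[0, 8.4, 2.8, 0.8, 0, 0, 1], [0, 0, 0, 0, 0, 0, 1]]}}

```text
t: 2.5
tcp_pos: [496.5, 289.8, 230.6]
orientation: [-0.499, 0.5, 0.5, 0.502]
ft_force: [-0.2, 0.5, -0.7]
finger_gap: 85.4
```

```bash
python3 - <<'E'
from h import *
delta((498,289,126),np.column_stack([[0,0,-1],[-1,0,0],[0,1,0]]).astype(float))
im=vision.camera("scene");crop(im,270,60,120,120,5,"pics/a3.png")
E
```

```text
t 2.5 tcp [496.51 289.77 230.57] F [-0.19  0.55 -0.71] T [ 0.05 -0.02 -0.05] gap 85.44219984545917 q [0.41 0.18 0.24 1.63 0.   0.41]
tool xyz delta [104.57  -1.37  -1.08]
rotvec deg [-0.15  0.17  0.07]
```

View pics/a3.png

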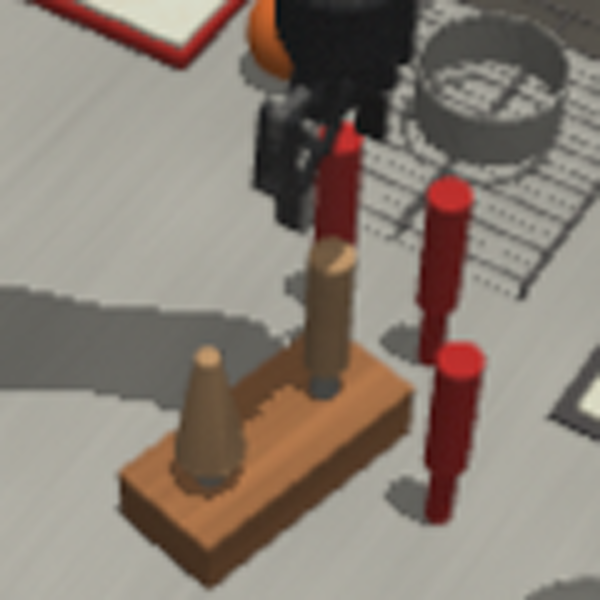

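The crop shows the open fingers (around crop 300,150) above the beech cylinder (crop 335,255), with the reds clear. Descending.

Request:
{"fn": "servo_tool", "kwargs": {"steps": [[25, -1.2, -1, 0, 0, 0, 1], [40, 0, 0, 0, 0, 0, 1], [30, 0, 0, 0, 0, 0, 1], [8, 0, 0, 0, 0, 0, 1], [0, 0, 0, 0, 0, 0, 1]]}}

```text
t: 3.18
tcp_pos: [499.0, 290.4, 127.5]
orientation: [-0.5, 0.498, 0.499, 0.504]
ft_force: [0.3, -0.2, 0.1]
finger_gap: 85.8
```

```bash
python3 - <<'E'
from h import *
delta((498,289,126),np.column_stack([[0,0,-1],[-1,0,0],[0,1,0]]).astype(float))
im=vision.camera("scene");crop(im,270,60,120,120,5,"pics/a4.png")
im=vision.camera("top");crop(im,180,170,140,110,5,"pics/a5.png")
E
```

```text
t 3.17 tcp [499.03 290.4  127.49] F [ 0.26 -0.19  0.15] T [-0.03  0.01 -0.06] gap 85.82676433385534 q [0.41 0.18 0.03 1.42 0.   0.41]
tool xyz delta [ 1.47  1.04 -1.41]
rotvec deg [-0.16  0.28  0.4 ]
```

View pics/a4.png

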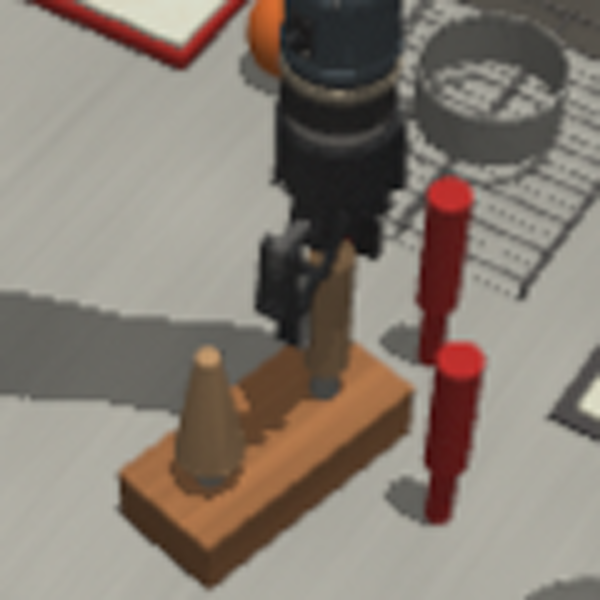

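View pics/a5.png

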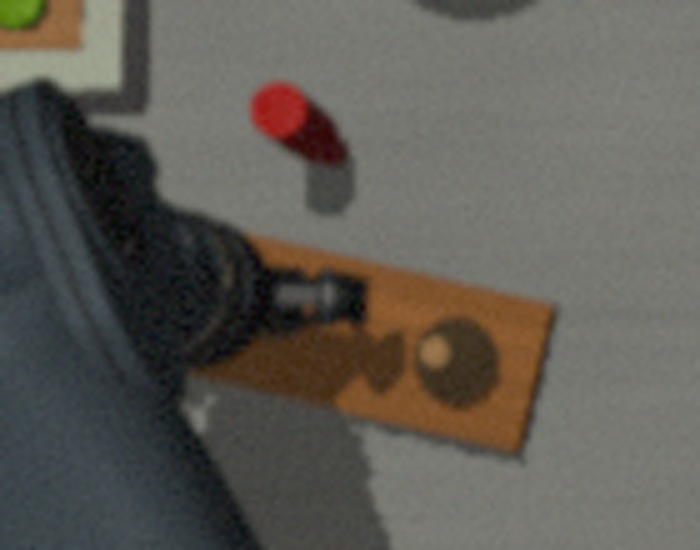

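The form stands between the fingers. I'll close on it.

Request:
{"fn": "servo_tool", "kwargs": {"newtons": 80, "steps": [[0, 1, -1.4, 0, 0, 0, 0.2], [0, 0, 0, 0, 0, 0, 0.2], [0, 0, 0, 0, 0, 0, 0.2], [0, 0, 0, 0, 0, 0, 0.2], [0, 0, 0, 0, 0, 0, 0.2], [0, 0, 0, 0, 0, 0, 0.2]]}}

```text
t: 4.03
tcp_pos: [501.1, 290.2, 132.8]
orientation: [-0.501, 0.495, 0.498, 0.507]
ft_force: [0.6, 0.9, 0.8]
finger_gap: 30.5
```

Request:
{"fn": "servo_tool", "kwargs": {"steps": [[0, 0, 0, 0, 0, 0, 0.2], [-20, 0, 0, 0, 0, 0, 0.2], [-40, 0, 0, 0, 0, 0, 0.2], [-50, 0, 0, 0, 0, 0, 0.2], [-40, 0, 0, 0, 0, 0, 0.2], [0, 0, 0, 0, 0, 0, 0.2]]}}

```text
t: 4.78
tcp_pos: [497.4, 288.5, 280.5]
orientation: [-0.5, 0.498, 0.499, 0.504]
ft_force: [0.5, -0.1, -2.1]
finger_gap: 30.0
```

```bash
python3 - <<'E'
from h import *
delta((498,0,290))
im=vision.camera("scene");crop(im,270,40,120,120,5,"pics/a6.png")
E
```

```text
t 4.78 tcp [497.41 288.45 280.5 ] F [ 0.49 -0.1  -2.07] T [-0.   -0.04  0.03] gap 30.038957472647315 q [0.41 0.19 0.35 1.73 0.   0.41]
tool xyz delta [ -11.04   -1.51 -288.39]
```

View pics/a6.png

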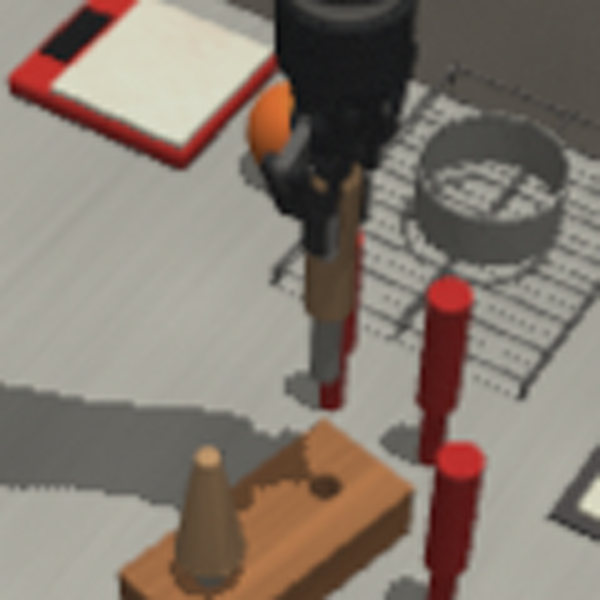

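Request:
{"fn": "servo_tool", "kwargs": {"steps": [[-40, 0, 0, 0, 0, 0, 0.2], [0, 0, -40, 0, 0, 0, 0.2], [0, 0, -55, 0, 0, 0, 0.2], [0, 0, -55, 0, 0, 0, 0.2], [0, 0, -55, 0, 0, 0, 0.2], [0, 0, -55, 0, 0, 0, 0.2], [0, 0, -55, 0, 0, -7, 0.2], [0, 0, -55, 0, 0, -7, 0.2], [0, 0, -55, 0, 0, -7, 0.2], [0, 0, -50, 0, 0, -7, 0.2], [0, 0, -40, 0, 0, -2, 0.2], [0, 0, 0, 0, 0, 0, 0.2]]}}

```text
t: 6.32
tcp_pos: [484.0, -239.4, 270.1]
orientation: [-0.6, 0.366, 0.37, 0.607]
ft_force: [-0.1, 1.0, -2.1]
finger_gap: 30.5
```

```bash
cat >> h.py <<'E'
yaw=np.radians(-0.5)
Rb=R.from_euler("z",yaw).as_matrix()@R.from_euler("y",-30,degrees=True).as_matrix() # cols x,y,z of bore
RT=np.column_stack([-Rb[:,2],-Rb[:,0],Rb[:,1]])
B=np.array([492.7,-292.7,87.5])
E
python3 - <<'E'
from h import *
print(Rb, np.linalg.det(RT))
delta(B+150*Rb[:,2],RT)
E
```

```text
[[ 0.87  0.01 -0.5 ]
 [-0.01  1.    0.  ]
 [ 0.5   0.    0.87]] 0.9999999999999998
t 6.33 tcp [ 484.03 -239.38  270.13] F [-0.14  0.96 -2.14] T [0.07 0.75 0.08] gap 30.49994891033438 q [-0.78 -0.33 -0.25  1.31  0.34 -0.72]
tool xyz delta [ 15.96  82.79 -53.32]
rotvec deg [ 0.07  0.76 -2.71]
```

Request:
{"fn": "servo_tool", "kwargs": {"steps": [[0, 40, -25, 0, 0.8, -2.6, 0.2], [10, 42, -28, 0, 0, 0, 0.2], [0, 0, 0, 0, 0, 0, 0.2], [0, 0, 0, 0, 0, 0, 0.2]]}}

```text
t: 6.82
tcp_pos: [413.9, -286.8, 211.0]
orientation: [-0.606, 0.356, 0.358, 0.615]
ft_force: [-0.2, -0.3, -1.6]
finger_gap: 30.5
```

```bash
python3 - <<'E'
from h import *
delta(B+150*Rb[:,2],RT)
delta(B+150*Rb[:,2],RT)
im=vision.camera("scene");crop(im,180,180,120,110,6,"pics/b1.png")
im=vision.camera("top");crop(im,365,180,110,90,7,"pics/b2.png")
delta(B+150*Rb[:,2],RT)
E
```

```text
t 6.83 tcp [ 413.88 -286.78  211.  ] F [-0.2  -0.32 -1.62] T [0.   0.79 0.  ] gap 30.45255442085475 q [-1.01 -0.41 -0.42  1.27  0.43 -0.94]
tool xyz delta [-3.75 -6.53 -5.18]
rotvec deg [-0.1   0.71 -0.6 ]
t 6.83 tcp [ 413.88 -286.78  211.  ] F [-0.2  -0.32 -1.62] T [0.   0.79 0.  ] gap 30.45255442085475 q [-1.01 -0.41 -0.42  1.27  0.43 -0.94]
tool xyz delta [-3.75 -6.53 -5.18]
rotvec deg [-0.1   0.71 -0.6 ]
t 6.92 tcp [ 414.15 -286.62  211.39] F [-0.08 -0.73 -2.09] T [ 0.01  0.81 -0.05] gap 30.332578229035907 q [-1.01 -0.41 -0.42  1.27  0.43 -0.94]
tool xyz delta [-3.54 -6.09 -5.35]
rotvec deg [-0.03  0.71 -0.61]
```

View pics/b1.png

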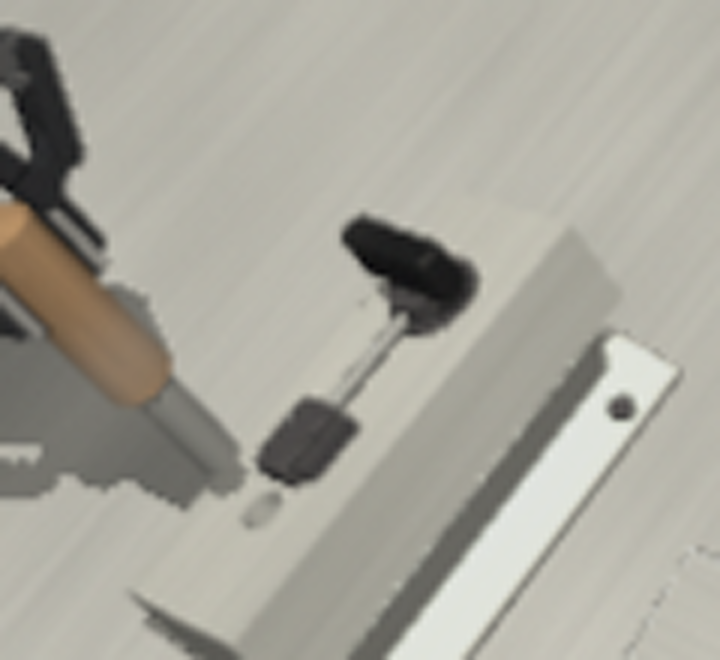

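View pics/b2.png

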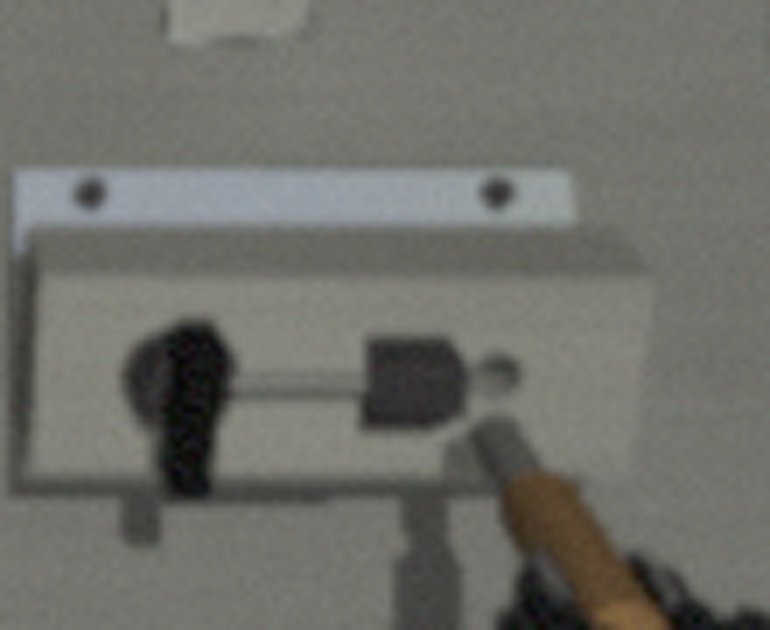

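```bash
cat >> h.py <<'E'
def circ(c,a,r,n=48):
    a=a/np.linalg.norm(a);u=np.cross(a,[0,1,.1]);u/=np.linalg.norm(u);v=np.cross(a,u)
    t=np.linspace(0,2*np.pi,n,endpoint=False);return c+r*(np.cos(t)[:,None]*u+np.sin(t)[:,None]*v)
def hull(n,o,a):
    """outline polygons of shank and wood"""
    f=lambda z0,z1,r: cv2.convexHull(np.float32(proj(n,np.vstack([circ(o+a*z0,a,r),circ(o+a*z1,a,r)]))))[:,0]
    return f(0,60,10),f(60,165,16)
def draw(n,im,box,s,o,a,f,B=None):
    x,y,w,h=box;c=cv2.resize(im[y:y+h,x:x+w],None,fx=s,fy=s,interpolation=cv2.INTER_CUBIC)[:,:,::-1].copy()
    T=lambda p:np.int32(((p-[x,y]+.5)*s-.5)*16)
    for p,col in zip(hull(n,o,a),((0,0,255),(255,0,0))): cv2.polylines(c,[T(p)],True,col,1,cv2.LINE_AA,4)
    cv2.polylines(c,[T(proj(n,circ(o,a,10)))],True,(0,255,255),1,cv2.LINE_AA,4)
    cv2.polylines(c,[T(proj(n,circ(globals()["B"] if B is None else B,Rb[:,2],10.6)))],True,(0,255,0),1,cv2.LINE_AA,4)
    cv2.imwrite(f,c)
E
python3 - <<'E'
from h import *
o=bot.get_obs();Rc=R.from_quat(o["orientation"]).as_matrix()
a=-Rc[:,0];O=o["tcp_pos"]-115*a
print(O,a,(Rb.T@(O-B)))
for n,box in(("scene",(170,180,110,105)),("top",(405,205,75,75))):
    im=vision.camera(n);draw(n,im,box,7,O,a,f"pics/b3{n}.png")
    for k in ("form",):
        for d in vision.trace(n,k)[:5]:
            ys,xs=np.nonzero(d["pixels"]);print(n,d["conf"],d["bbox"]);np.save(f"form_{n}_{int(xs.mean())}.npy",d["pixels"])
E
```

```text
[ 470.6  -285.69  111.2 ] [-0.49 -0.01  0.87] [-7.34  6.81 31.61]
scene 0.79 [354.1, 94.6, 13.2, 37.5]
scene 0.72 [357.0, 125.1, 11.3, 42.3]
scene 0.64 [336.3, 83.5, 7.2, 36.4]
scene 0.6 [176.4, 218.5, 42.7, 39.1]
top 0.76 [179.0, 247.2, 27.6, 12.8]
top 0.72 [227.6, 184.6, 22.6, 21.3]
top 0.7 [434.8, 238.5, 25.4, 34.6]
top 0.7 [185.0, 215.4, 23.7, 10.7]
```

View pics/b3scene.png

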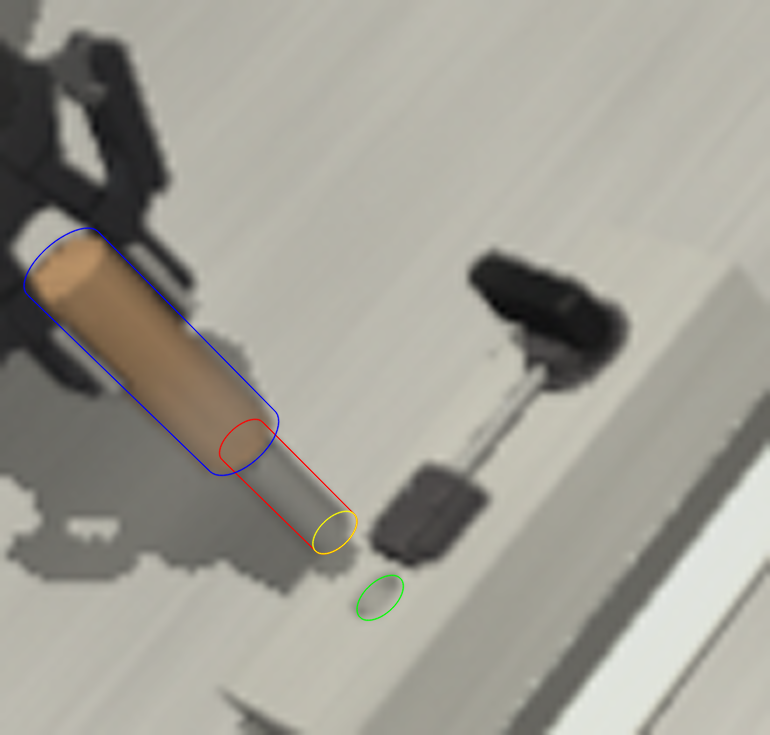

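View pics/b3top.png

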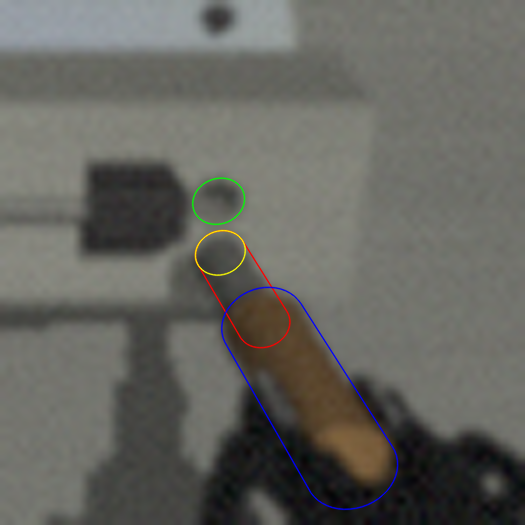

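```bash
cat >> h.py <<'E'
from scipy.optimize import minimize
def brown(im):
    f=im.astype(float);s=(f[...,0]-f[...,2])/(f.max(2)+1);return s,f.max(2)
def render(n,o,a,box,s=6):
    x,y,w,h=box;m=np.zeros((h*s,w*s),np.uint8)
    p=hull(n,o,a)[1];cv2.fillConvexPoly(m,np.int32(((p-[x,y]+.5)*s-.5)*16),255,cv2.LINE_AA,4)
    return cv2.resize(m,(w,h),interpolation=cv2.INTER_AREA)/255.
BOX={"scene":(165,195,75,75),"top":(420,225,65,65)}
def pose(O0,a0,p):
    u=Rb[:,0];v=Rb[:,1];a=a0+p[3]*u+p[4]*v;a=a/np.linalg.norm(a)
    return O0+Rb@np.array(p[:3]),a   # O0 + shift in bore frame
def softw(n,im,th):
    x,y,w,h=BOX[n];s,v=brown(im);s=s[y:y+h,x:x+w];v=v[y:y+h,x:x+w]
    return np.clip(s/th,0,1),(v<38)&(s<.25)
E
python3 - <<'E'
from h import *
o=bot.get_obs()
for n in BOX:
    im=vision.camera(n);np.save(f"im_{n}.npy",im)
    x,y,w,h=BOX[n];s,v=brown(im)
    s=s[y:y+h,x:x+w];v=v[y:y+h,x:x+w]
    print(n,np.percentile(s,[5,25,50,75,90,95]),np.percentile(v,[2,10,50,90]))
    cv2.imwrite(f"pics/br_{n}.png",np.hstack([cv2.resize(np.uint8(np.clip(s/.5,0,1)*255),None,fx=5,fy=5,interpolation=0),cv2.resize(np.uint8(v),None,fx=5,fy=5,interpolation=0)]))
E
```

```text
scene [0.   0.06 0.06 0.07 0.08 0.36] [ 38.  48. 178. 188.]
top [-0.15  0.03  0.05  0.07  0.12  0.44] [ 19.  27.  90. 126.]
```

View pics/br_scene.png

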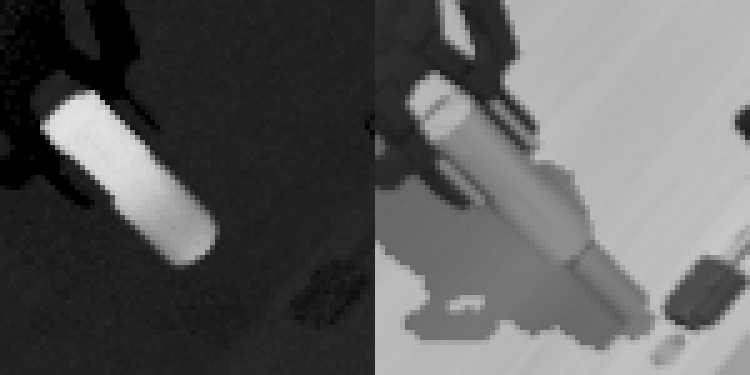

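View pics/br_top.png

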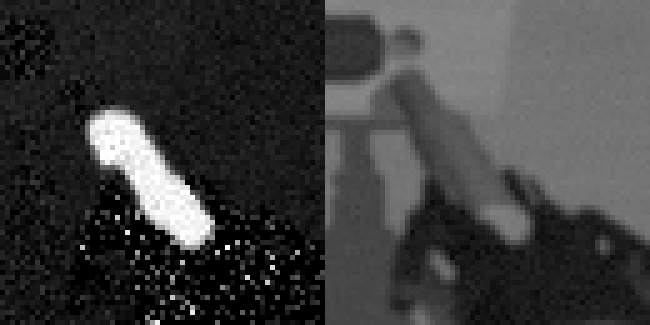

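```bash
cat >> h.py <<'E'
def fit(ims,O0,a0,verbose=True):
    W={}
    for n in BOX:
        x,y,w,h=BOX[n];s,v=brown(cv2.GaussianBlur(ims[n],(0,0),0.5));s=s[y:y+h,x:x+w];v=v[y:y+h,x:x+w]
        m=(s>.2)&(v>35);k,l,st,_=cv2.connectedComponentsWithStats(np.uint8(m));m=l==1+st[1:,4].argmax()
        sm=np.clip((s-.06)/.28,0,1)*cv2.dilate(np.uint8(m),np.ones((3,3)))
        W[n]=(sm,~m&(v<(70 if n=="scene" else 42)))
    def cost(p):
        O,a=pose(O0,a0,p);c=0
        for n in BOX:
            r=render(n,O,a,BOX[n]);m,ig=W[n];d=(r-m)**2;d[ig&(r>m)]*=.1;c+=d.sum()
        return c
    best=None
    for st in (np.zeros(5),np.array([3,3,-5,0,0.]),np.array([-3,-3,-5,.02,-.02])):
        sim=np.vstack([st]+[st+d for d in np.diag([4,4,6,.03,.03])])
        r=minimize(cost,st,method="Nelder-Mead",options=dict(initial_simplex=sim,xatol=.02,fatol=.02,maxiter=800))
        if verbose: print(r.fun.round(2),r.x)
        if best is None or r.fun<best.fun: best=r
    return pose(O0,a0,best.x)
E
python3 - <<'E'
from h import *
o=bot.get_obs();Rc=R.from_quat(o["orientation"]).as_matrix()
a=-Rc[:,0];O=o["tcp_pos"]-115*a
ims={n:np.load(f"im_{n}.npy") for n in BOX}
Of,af=fit(ims,O,a);print("fit",Of,af,"axis in bore",Rb.T@af,"origin in bore",Rb.T@(Of-B),"in tool",Rc.T@(Of-o["tcp_pos"]),Rc.T@af)
for n,box in(("scene",(170,180,110,105)),("top",(405,205,75,75))): draw(n,ims[n],box,7,Of,af,f"pics/b4{n}.png")
E
```

```text
56.3 [-8.26 -1.23 -0.46  0.07  0.01]
56.78 [-7.47 -0.41 -0.5   0.07  0.  ]
56.25 [-8.87 -0.93 -0.47  0.08  0.01]
fit [ 463.47 -288.    107.89] [-0.42 -0.    0.91] axis in bore [ 0.09 -0.    1.  ] origin in bore [-15.15   4.45  32.29] in tool [115.54   8.87  -0.93] [-1.   -0.08  0.01]
```

View pics/b4scene.png

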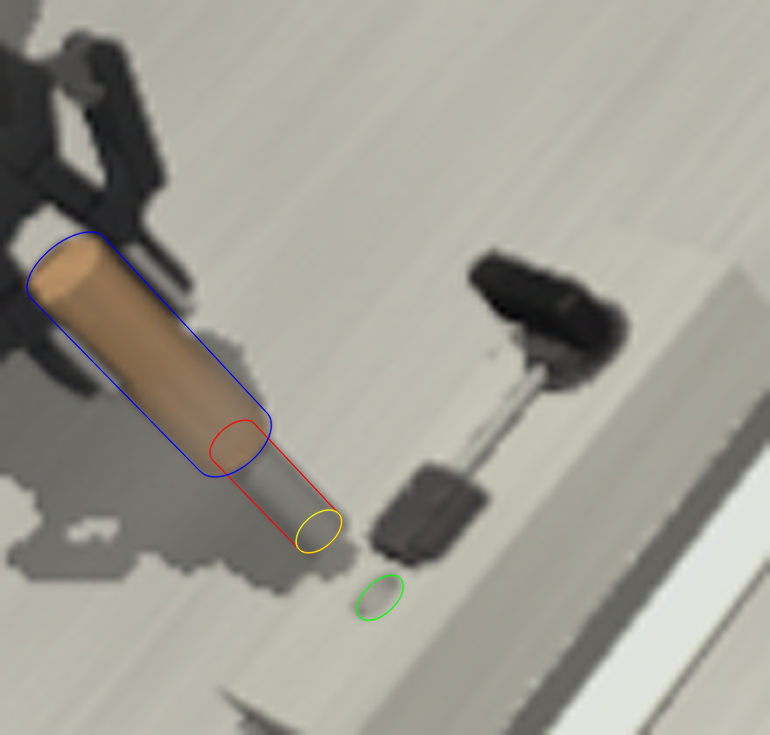

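View pics/b4top.png

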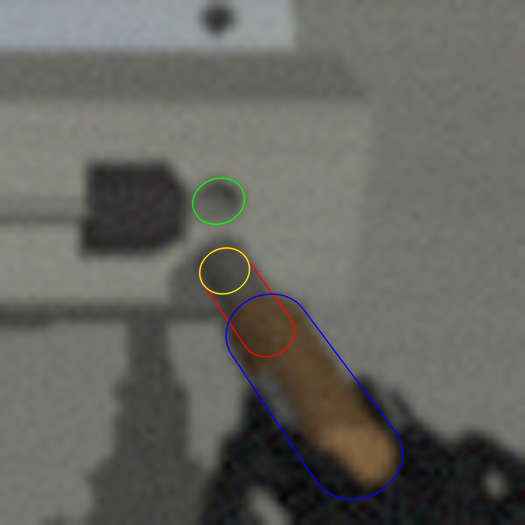

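```bash
cat >> h.py <<'E'
def big(im,x,y,w,h,s,f):
    c=im[y:y+h,x:x+w].astype(float);lo,hi=np.percentile(c,1),np.percentile(c,98)
    c=np.uint8(np.clip((c-lo)/(hi-lo),0,1)*255)
    c=cv2.resize(c,None,fx=s,fy=s,interpolation=cv2.INTER_CUBIC)[:,:,::-1].copy()
    for i in range(0,w,5): cv2.putText(c,str(x+i),(int((i+.5)*s),10),0,.35,(0,0,255));cv2.line(c,(int((i+.5)*s),12),(int((i+.5)*s),18),(0,0,255))
    for i in range(0,h,5): cv2.putText(c,str(y+i),(0,int((i+.5)*s)),0,.35,(0,0,255));cv2.line(c,(24,int((i+.5)*s)),(30,int((i+.5)*s)),(0,0,255))
    cv2.imwrite(f,c)
E
python3 - <<'E'
from h import *
a=np.load("im_scene.npy");b=np.load("im_top.npy")
big(a,185,225,50,45,16,"pics/d1.png");big(b,425,225,45,38,16,"pics/d2.png")
E
```

```text
(no output)
```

View pics/d1.png

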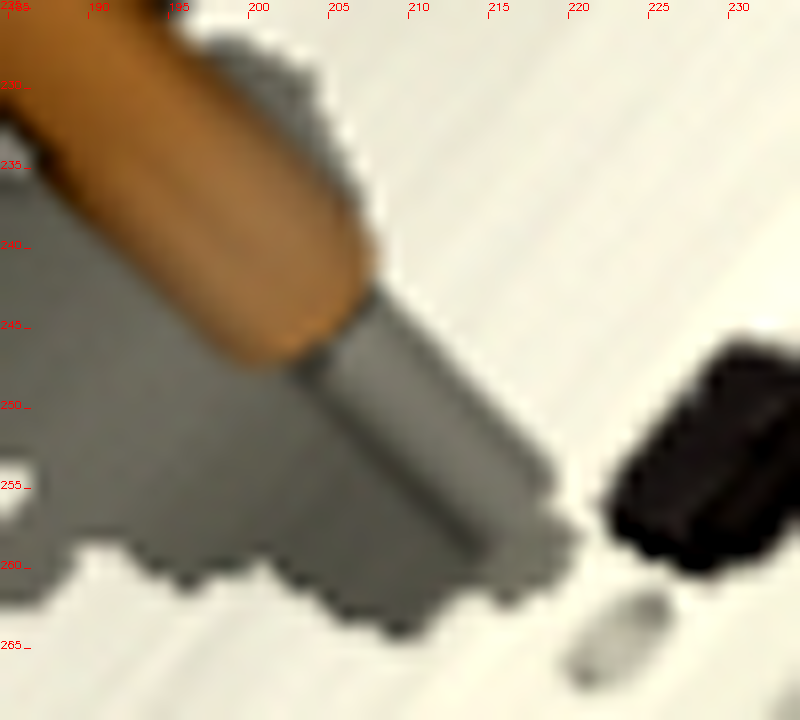

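View pics/d2.png

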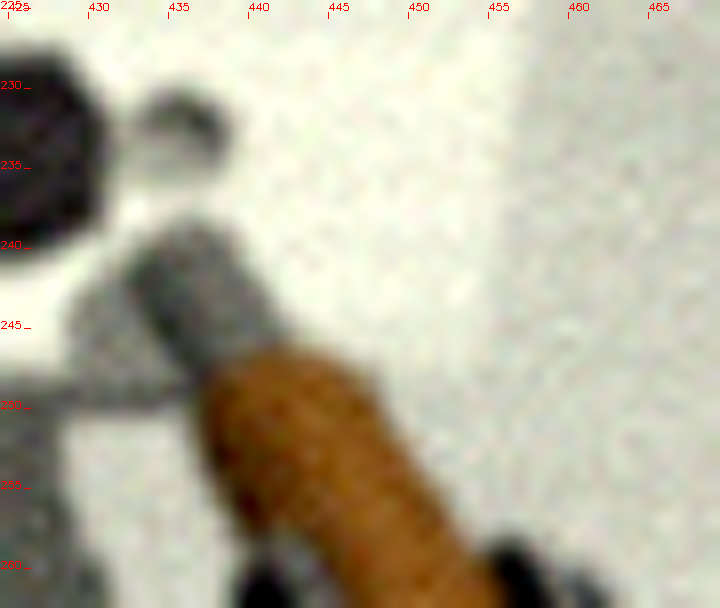

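```bash
cat >> h.py <<'E'
from scipy.optimize import least_squares
def fitpts(pts,O0,a0,w=1):
    """pts: {cam:(shank pts, wood pts)} pixel outline points"""
    def res(p):
        O,a=pose(O0,a0,[p[0],p[1],p[2],p[3]/100,p[4]/100]);out=[]
        for n,(s,wd) in pts.items():
            H=hull(n,O,a)
            for hh,q in zip(H,(s,wd)):
                c=hh.reshape(-1,1,2).astype(np.float32)
                out+=[cv2.pointPolygonTest(c,(float(x),float(y)),True) for x,y in q]
        return out
    r=least_squares(res,np.zeros(5),diff_step=1e-3,x_scale=[1,1,1,1,1],loss="soft_l1",method="trf")
    r2=least_squares(res,r.x+.3,diff_step=1e-2,loss="soft_l1")
    r=min((r,r2),key=lambda q:q.cost)
    J=r.jac;cov=np.linalg.pinv(J.T@J)*.3**2
    print("rms px",np.sqrt(np.mean(np.square(r.fun))),"sd",np.sqrt(np.diag(cov)),"res",np.round(r.fun,1))
    return pose(O0,a0,[r.x[0],r.x[1],r.x[2],r.x[3]/100,r.x[4]/100])
def cp(l,off,s): return (np.array(l,float))/s-.5+np.array(off)
E
cat > f1.py <<'E'
from h import *
o=bot.get_obs();Rc=R.from_quat(o["orientation"]).as_matrix()
a=-Rc[:,0];O=o["tcp_pos"]-115*a
S=lambda l:cp(l,(185,225),16);T=lambda l:cp(l,(425,225),16)
pts={"scene":(S([(296,378),(350,438),(410,500),(465,556),(378,290),(440,355),(500,418),(550,470),(558,488)]),S([(50,175),(110,240),(170,305),(230,360),(255,368),(378,255),(362,200),(280,115),(200,55)])),
"top":(T([(130,285),(165,330),(200,375),(235,240),(260,285),(285,325),(190,215),(150,235)]),T([(375,375),(420,445),(465,520),(200,400),(215,455),(240,510),(285,345),(340,355)]))}
Of,af=fitpts(pts,O,a);print("fit",Of,af,"axis in bore",Rb.T@af,"origin in bore",Rb.T@(Of-B),"in tool",Rc.T@(Of-o["tcp_pos"]),Rc.T@af)
for n,box in(("scene",(170,180,110,105)),("top",(405,205,75,75))): draw(n,np.load(f"im_{n}.npy"),box,7,Of,af,f"pics/b5{n}.png")
E
python3 f1.py
```

```text
rms px 0.42147933468736737 sd [0.66 0.32 0.76 0.97 0.5 ] res [ 0.  -0.2 -0.2 -0.3  0.3  0.3  0.3  0.2 -0.1  0.4  0.2  0.   0.3  0.4
  0.6 -0.5 -0.4  0.7 -0.6  0.1  0.6  0.3  0.6  0.7 -0.5 -0.5 -0.1 -0.
  0.2 -0.3  1.   0.7  0.1  0.3]
fit [ 467.9  -288.31  109.22] [-0.46  0.01  0.89] axis in bore [0.04 0.   1.  ] origin in bore [-10.65   4.18  31.22] in tool [116.56   4.35  -1.21] [-1.   -0.03  0.01]
```

View pics/b5scene.png

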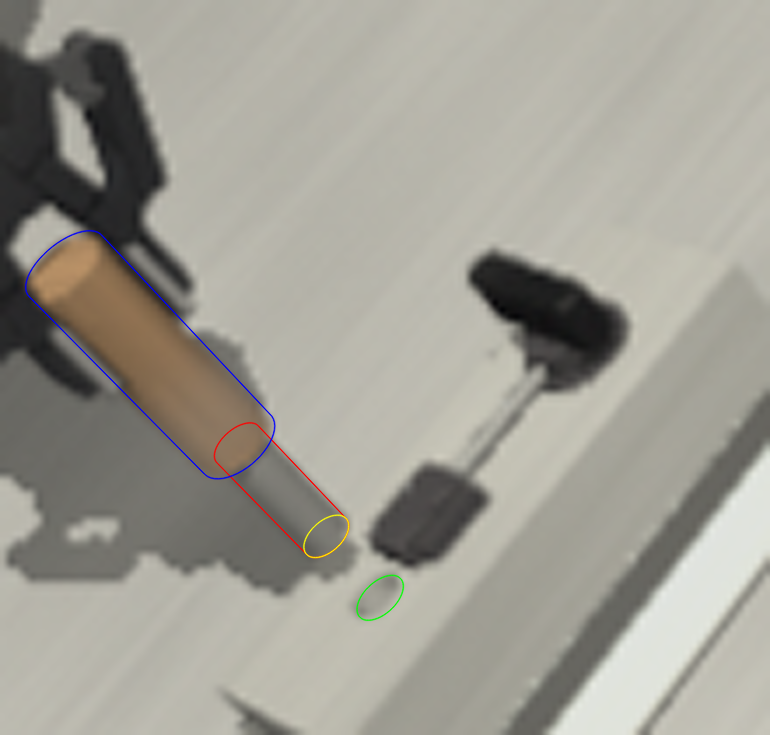

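View pics/b5top.png

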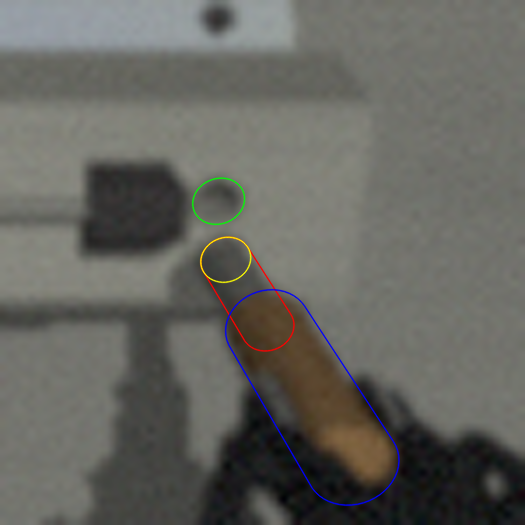

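```bash
cat > f2.py <<'E'
from h import *
S=lambda l:cp(l,(185,225),16);T=lambda l:cp(l,(425,225),16)
obs={"scene":S([(622,641)])[0],"top":T([(181,136)])[0]}
off={n:obs[n]-proj(n,B)[0] for n in obs};print(off)
exec(open("f1.py").read().split("Of,af")[0].split("h import *")[1])
pts={n:tuple(q-off[n] for q in pts[n]) for n in pts}
Of,af=fitpts(pts,O,a);print("fit",Of,af,"axis in bore",Rb.T@af,"origin in bore",Rb.T@(Of-B),"in tool",Rc.T@(Of-o["tcp_pos"]),Rc.T@af)
for k in("scene","top"):
    p=fitpts({k:pts[k]},O,a) if 0 else None
E
python3 f2.py
```

```text
{'scene': array([-0.44, -0.33]), 'top': array([ 0.07, -0.26])}
rms px 0.4054829429467606 sd [0.64 0.32 0.71 0.95 0.5 ] res [ 0.1 -0.1 -0.2 -0.4  0.3  0.3  0.2  0.1 -0.4  0.4  0.2  0.1  0.3  0.2
  0.3 -0.5 -0.4  0.6 -0.4  0.2  0.6  0.3  0.6  0.6 -0.3 -0.3 -0.1 -0.1
  0.1 -0.   1.1  0.7  0.3  0.4]
fit [ 467.79 -288.    107.76] [-0.46  0.01  0.89] axis in bore [0.04 0.   1.  ] origin in bore [-11.48   4.48  30.02] in tool [117.78   5.18  -0.92] [-1.   -0.03  0.01]
```

Request:
{"fn": "servo_tool", "kwargs": {"steps": [[0, 0, 0, 0, 0, -1.8, 0.2], [10, -7.8, -4.5, 0, 0, 0, 0.2], [0, 0, 0, 0, 0, 0, 0.2], [0, 0, 0, 0, 0, 0, 0.2]]}}

```text
t: 7.72
tcp_pos: [427.2, -292.6, 208.4]
orientation: [-0.614, 0.345, 0.346, 0.62]
ft_force: [-0.3, -0.4, -2.2]
finger_gap: 30.5
```

```bash
python3 - <<'E'
from h import *
delta(B+150*Rb[:,2],RT)
for n in BOX:
    np.save(f"im_{n}.npy",vision.camera(n))
a=np.load("im_scene.npy");b=np.load("im_top.npy")
big(a,190,228,50,45,16,"pics/e1.png");big(b,420,225,45,38,16,"pics/e2.png")
delta(B+150*Rb[:,2],RT)
E
```

```text
t 7.72 tcp [ 427.21 -292.57  208.44] F [-0.27 -0.44 -2.2 ] T [-0.06  0.81  0.04] gap 30.474471373456304 q [-1.01 -0.4  -0.44  1.22  0.46 -0.93]
tool xyz delta [-12.6    3.44   0.57]
rotvec deg [0.05 0.54 1.44]
t 7.83 tcp [ 427.15 -292.61  208.54] F [-0.03 -0.11 -2.2 ] T [-0.    0.83  0.  ] gap 30.6723335132381 q [-1.01 -0.4  -0.44  1.22  0.46 -0.93]
tool xyz delta [-12.49   3.44   0.6 ]
rotvec deg [0.05 0.53 1.44]
```

View pics/e1.png

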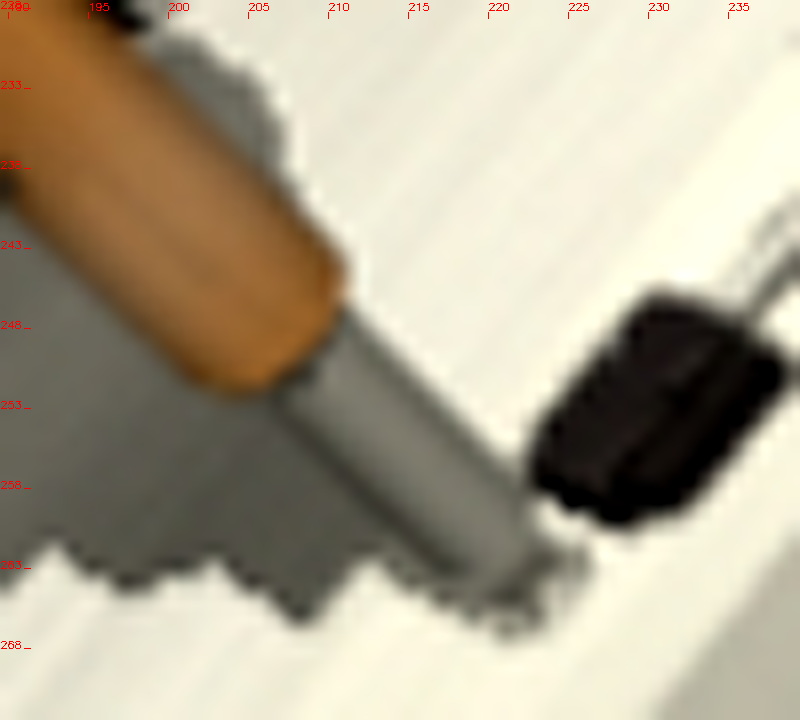

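View pics/e2.png

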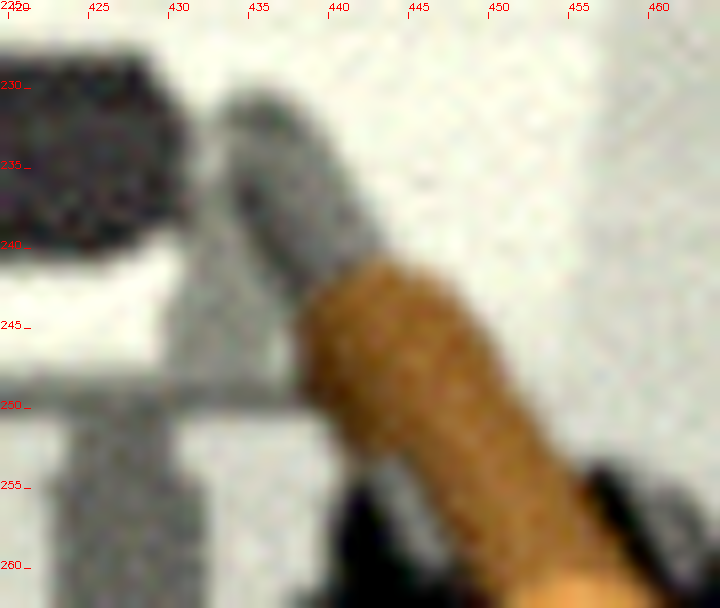

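```bash
cat > f3.py <<'E'
from h import *
off={"scene":np.array([-.44,-.33]),"top":np.array([.07,-.26])}
o=bot.get_obs();Rc=R.from_quat(o["orientation"]).as_matrix()
a=-Rc[:,0];O=o["tcp_pos"]-117*a
S=lambda l:cp(l,(190,228),16);T=lambda l:cp(l,(420,225),16)
pts={"scene":(S([(278,400),(330,462),(390,525),(440,575),(350,305),(410,370),(470,430),(520,480)]),S([(20,215),(80,280),(140,340),(190,383),(235,395),(345,280),(335,245),(270,165),(200,90)])),
"top":(T([(235,185),(265,240),(295,290),(310,115),(345,170),(380,235),(255,88),(285,97)]),T([(490,340),(530,405),(570,470),(297,325),(305,380),(330,440),(385,262),(440,280)]))}
pts={n:tuple(q-off[n] for q in pts[n]) for n in pts}
Of,af=fitpts(pts,O,a);print("fit",Of,af,"axis in bore",Rb.T@af,"origin in bore",Rb.T@(Of-B),"in tool",Rc.T@(Of-o["tcp_pos"]),Rc.T@af)
for n,box in(("scene",(170,180,110,105)),("top",(405,205,75,75))): draw(n,np.load(f"im_{n}.npy"),box,7,Of,af,f"pics/b6{n}.png")
E
python3 f3.py
```

```text
rms px 0.5308063910112366 sd [0.67 0.34 0.77 1.06 0.54] res [ 0.5 -0.  -0.3 -0.4 -0.1  0.2  0.3  0.3  0.2 -0.1 -0.3 -0.1  0.1  0.5
  0.3 -0.4 -0.7 -0.2 -0.   0.3  0.2  0.9  0.9 -2.  -0.9  0.2 -0.1 -0.3
  0.2  0.6  0.3  0.1  0.6]
fit [ 487.46 -292.28  106.21] [-0.56 -0.    0.83] axis in bore [-0.07 -0.01  1.  ] origin in bore [ 4.81  0.38 18.82] in tool [118.77   1.92  -0.25] [-1.    0.04  0.  ]
```

View pics/b6scene.png

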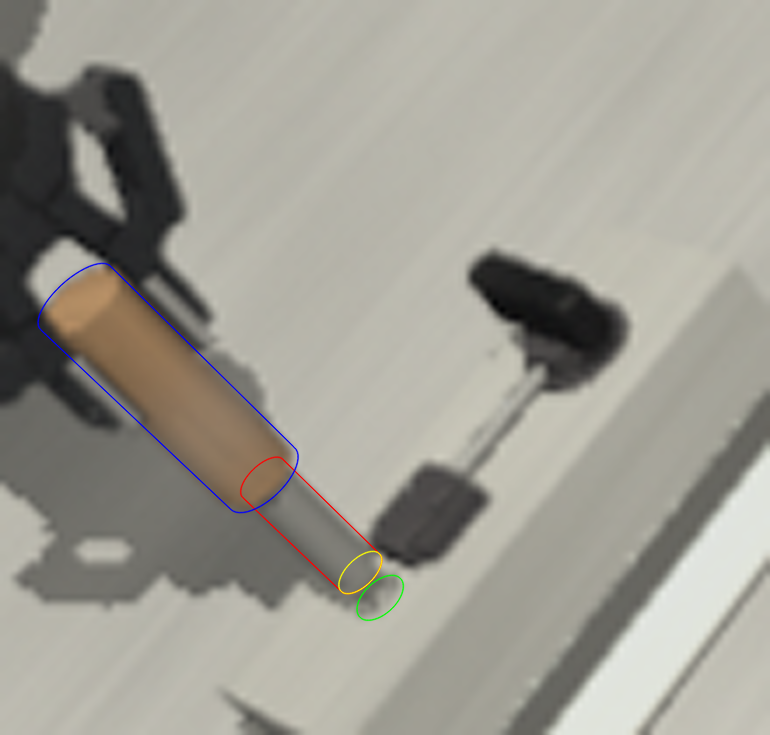

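View pics/b6top.png

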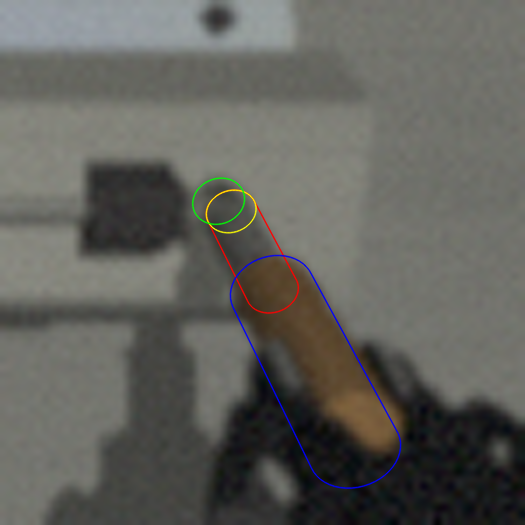

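```bash
cat > f4.py <<'E'
from h import *
off={"scene":np.array([-.44,-.33]),"top":np.array([.07,-.26])}
R1=RT@R.from_rotvec(np.radians([-.03,.71,-.61])).inv().as_matrix();p1=np.array([414.15,-286.62,211.39])
R2=RT@R.from_rotvec(np.radians([.05,.53,1.44])).inv().as_matrix();p2=np.array([427.15,-292.61,208.54])
S=lambda l:cp(l,(185,225),16);T=lambda l:cp(l,(425,225),16)
A={"scene":(S([(296,378),(350,438),(410,500),(465,556),(378,290),(440,355),(500,418),(550,470)]),S([(50,175),(110,240),(170,305),(230,360),(255,368),(378,255),(362,200),(280,115),(200,55)])),
"top":(T([(130,285),(165,330),(200,375),(235,240),(260,285),(285,325),(190,215),(150,235)]),T([(375,375),(420,445),(465,520),(200,400),(215,455),(240,510),(285,345),(340,355)]))}
S=lambda l:cp(l,(190,228),16);T=lambda l:cp(l,(420,225),16)
Bp={"scene":(S([(278,400),(330,462),(390,525),(440,575),(350,305),(410,370),(470,430),(520,480)]),S([(20,215),(80,280),(140,340),(190,383),(235,395),(345,280),(335,245),(270,165),(200,90)])),
"top":(T([(235,185),(265,240),(295,290),(310,115),(345,170),(380,235)]),T([(490,340),(530,405),(570,470),(297,325),(305,380),(330,440),(385,262),(440,280)]))}
def frm(p,Rc,t): # p: L,y,z,ty,tz(1/100)
    O=t+Rc@np.array(p[:3]);a=Rc@np.array([-1,p[3]/100,p[4]/100]);return O,a/np.linalg.norm(a)
def res(p,sets):
    out=[]
    for Q,Rc,t in sets:
        O,a=frm(p,Rc,t)
        for n in Q:
            for hh,q in zip(hull(n,O,a),Q[n]):
                q=q-off[n]
                out+=[cv2.pointPolygonTest(hh.reshape(-1,1,2).astype(np.float32),(float(x),float(y)),True)-(p[5] if len(p)>5 else .15) for x,y in q]
    return out
for sets in ([(A,R1,p1)],[(Bp,R2,p2)],[(A,R1,p1),(Bp,R2,p2)]):
    r=least_squares(res,[117,3,0,0,0,.15],diff_step=1e-3,loss="soft_l1",args=(sets,))
    for k in range(4):
        r=least_squares(res,r.x+.2*np.random.randn(6),diff_step=3e-3,loss="soft_l1",args=(sets,))
    print(r.cost,r.x);f=np.round(r.fun,1);print(f)
    O,a=frm(r.x,R2,p2);print("at pose2: origin in bore",Rb.T@(O-B),"axis",Rb.T@a)
E
python3 f4.py
```

```text
2.024775464267594 [117.41   4.22  -2.36  -3.69   1.15   0.22]
[-0.1 -0.3 -0.4 -0.5  0.   0.   0.  -0.1  0.2  0.1 -0.1  0.1  0.2  0.4
 -0.8 -0.7  0.4 -0.6 -0.   0.4  0.1  0.4  0.4 -0.4 -0.3 -0.3 -0.2  0.1
 -0.1  0.8  0.4  0.4  0.4]
at pose2: origin in bore [ 2.49 -1.76 20.1 ] axis [0.01 0.   1.  ]
1.4343070610894566 [118.04   3.93  -0.48   0.87   0.8    0.1 ]
[ 0.5 -0.  -0.2 -0.3 -0.2  0.  -0.  -0.  -0.  -0.3 -0.4 -0.2 -0.1  0.3
  0.2 -0.5 -0.6 -0.1  0.1  0.3 -0.6  0.5  0.6  0.2  0.  -0.1  0.   0.5
  0.2 -0.1  0.4]
at pose2: origin in bore [ 2.79  0.13 19.5 ] axis [-0.03 -0.    1.  ]
6.8853847869078475 [117.29   4.    -1.45  -1.14   1.16   0.11]
[-0.3 -0.5 -0.6 -0.8  0.4  0.4  0.5  0.4  0.2 -0.  -0.3 -0.1 -0.1  0.3
 -0.4 -0.4  0.6 -0.2  0.4  0.9  0.   0.2  0.1 -0.3 -0.  -0.7 -0.8 -0.7
  0.1  1.4  1.2 -0.  -0.2  0.7  0.3  0.1  0.1 -0.4 -0.3 -0.3 -0.4  0.
 -0.2 -0.3  0.  -0.   0.3 -0.  -0.6 -0.7 -0.5 -0.3 -0.1 -0.7  0.8  1.
  0.7  0.6  0.5 -0.3  0.  -0.4  0.2  0.8]
at pose2: origin in bore [ 2.7  -0.85 20.23] axis [-0.01  0.    1.  ]
```

Request:
{"fn": "servo_tool", "kwargs": {"steps": [[6, 1.7, 0.6, 0, 0, 0.5, 0.2], [6, 0, 0, 0, 0, 0, 0.2], [0, 0, 0, 0, 0, 0, 0.2], [0, 0, 0, 0, 0, 0, 0.2]]}}

```text
t: 8.32
tcp_pos: [432.2, -291.7, 196.3]
orientation: [-0.612, 0.348, 0.349, 0.618]
ft_force: [-0.1, 0.1, -2.5]
finger_gap: 30.5
```

```bash
cat >> h.py <<'E'
def st(p=(117.3,4.0,-1.45,-.0114,.0116)):
    o=bot.get_obs();Rc=R.from_quat(o["orientation"]).as_matrix();t=o["tcp_pos"]
    O=t+Rc@np.array(p[:3]);a=Rc@np.array([-1,p[3],p[4]]);a/=np.linalg.norm(a)
    print("t",round(o["t"],2),"est origin in bore",Rb.T@(O-B),"axis",(Rb.T@a).round(3),"F tool",Rc.T@o["ft_force"],"F bore",Rb.T@o["ft_force"],"T tool",Rc.T@o["ft_torque"],"gap",round(o["finger_gap"],1))
    print("tool rot to RT deg",np.degrees(R.from_matrix(Rc.T@RT).as_rotvec()),"tcp in bore",Rb.T@(t-B))
E
python3 - <<'E'
from h import *
st()
for n in BOX:
    np.save(f"im_{n}.npy",vision.camera(n))
a=np.load("im_scene.npy");b=np.load("im_top.npy")
big(a,195,233,45,40,16,"pics/g1.png");big(b,420,222,40,34,16,"pics/g2.png")
st()
E
```

```text
t 8.32 est origin in bore [-0.19  0.14  7.18] axis [-0.  0.  1.] F tool [2.15 1.35 0.08] F bore [-1.32  0.1  -2.17] T tool [0.02 0.04 0.81] gap 30.5
tool rot to RT deg [0.04 0.56 0.89] tcp in bore [  1.99   0.45 124.54]
t 8.43 est origin in bore [-0.21  0.11  7.24] axis [-0.  0.  1.] F tool [1.62 1.02 0.05] F bore [-1.    0.06 -1.64] T tool [-0.03 -0.    0.79] gap 30.4
tool rot to RT deg [0.03 0.55 0.89] tcp in bore [  1.98   0.43 124.6 ]
```

View pics/g1.png

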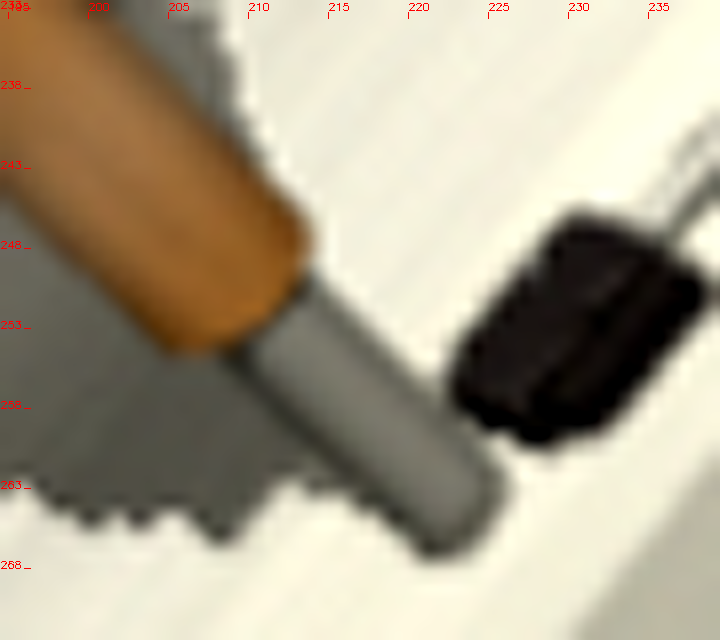

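View pics/g2.png

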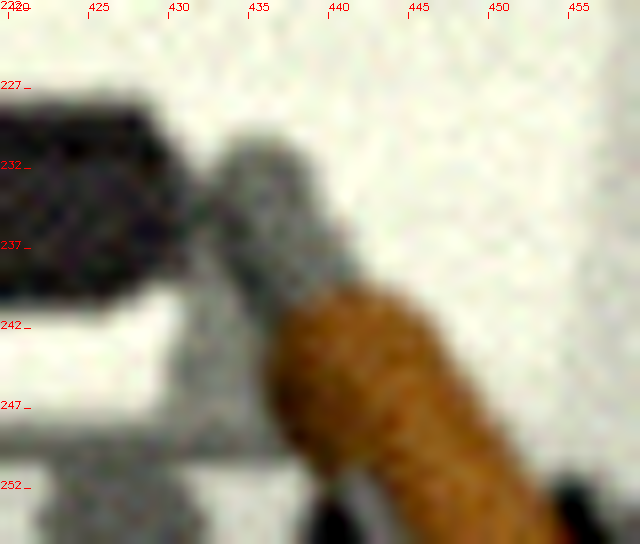

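```bash
python3 - <<'E'
from h import *
off={"scene":np.array([-.44,-.33]),"top":np.array([.07,-.26])}
for n in off:
    for d in (0,3.5,7): 
        c=proj(n,circ(B+d*Rb[:,2],Rb[:,2],10))+off[n]
        print(n,d,proj(n,B+d*Rb[:,2])[0]+off[n],"x",c[:,0].min(),c[:,0].max(),"y",c[:,1].min(),c[:,1].max())
E
sed -e 's#S=lambda l:cp(l,(185,225),16);T=lambda l:cp(l,(425,225),16)#S=lambda l:cp(l,(195,233),16);T=lambda l:cp(l,(420,222),16)#' f4.py > f5.py
python3 - <<'E'
s=open('f4.py').read().split("S=lambda")[0]
d=open('f4.py').read();d=d[d.index("def frm"):d.index("for sets")]
s+='''
o=bot.get_obs();R3=R.from_quat(o["orientation"]).as_matrix();p3=o["tcp_pos"]
S=lambda l:cp(l,(195,233),16);T=lambda l:cp(l,(420,222),16)
C={"scene":(S([(235,360),(290,418),(345,478),(400,535),(318,280),(370,340),(425,398),(435,557),(500,500),(490,465)]),S([(20,205),(80,265),(130,320),(170,352),(200,357),(308,250),(295,215),(240,145),(185,85)])),
"top":(T([(225,215),(250,275),(268,320),(310,170),(335,215),(355,260),(255,133),(290,140)]),T([(440,325),(480,385),(515,440),(265,350),(280,410),(310,460),(355,285),(405,300)]))}
'''+d+'''
sets=[(C,R3,p3)]
r=least_squares(res,[117,3,0,0,0,.15],diff_step=1e-3,loss="soft_l1",args=(sets,))
for k in range(4): r=least_squares(res,r.x+.2*np.random.randn(6),diff_step=3e-3,loss="soft_l1",args=(sets,))
print(r.cost,r.x);print(np.round(r.fun,1));O,a=frm(r.x,R3,p3);print(Rb.T@(O-B),Rb.T@a)
'''
open('f5.py','w').write(s)
E
python3 f5.py
```

```text
scene 0 [223.37 264.56] x 220.2531625930791 226.49647387172217 y 261.5501745091474 267.60197214288587
scene 3.5 [222.65 263.83] x 219.52540159912314 225.7800198867983 y 260.82021659722756 266.8754730399612
scene 7 [221.93 263.1 ] x 218.79471985560446 225.06068571287523 y 260.08734405325777 266.14603829872175
top 0 [435.81 233.  ] x 432.31761276376005 439.30287899901526 y 229.8824832243012 236.1034000912162
top 3.5 [436.13 233.55] x 432.62731847420866 439.6323177531893 y 230.42290265055925 236.65773130707103
top 7 [436.45 234.1 ] x 432.93876077593956 439.9636048930236 y 230.9663629832357 237.21516185367997
2.079398909745132 [121.55   2.64  -1.6    3.09   1.67   0.29]
[ 0.2  0.1 -0.2 -0.3 -0.2  0.1  0.2 -0.6 -0.3  0.2  0.1  0.  -0.2  0.1
  0.5  0.7  0.3 -0.3 -0.5  0.1 -0.1 -0.3  0.4  0.3  0.5 -0.7 -0.2 -0.
 -0.4 -0.7 -0.1  0.1  0.4  0.2  0.6]
[1.22 0.   3.01] [-0.05  0.01  1.  ]
```

Request:
{"fn": "servo_tool", "kwargs": {"steps": [[2, 0, 0, 0, 0, 0, 0.2], [0, 0, 0, 0, 0, 0, 0.2]]}}

```text
t: 8.68
tcp_pos: [433.2, -291.9, 194.9]
orientation: [-0.612, 0.348, 0.349, 0.618]
ft_force: [-0.3, 0.3, -2.2]
finger_gap: 30.1
```

```bash
python3 -c "
from h import *
st()"
```

```text
t 8.68 est origin in bore [ 0.04 -0.09  5.37] axis [-0.  0.  1.] F tool [1.75 1.37 0.27] F bore [-1.34  0.29 -1.77] T tool [-0.02  0.04  0.8 ] gap 30.1
tool rot to RT deg [0.04 0.53 0.9 ] tcp in bore [  2.19   0.28 122.73]
```

Request:
{"fn": "servo_tool", "kwargs": {"steps": [[2, 0, 0, 0, 0, 0, 0.2], [0, 0, 0, 0, 0, 0, 0.2]]}}

```text
t: 8.93
tcp_pos: [434.3, -292.0, 193.2]
orientation: [-0.612, 0.348, 0.349, 0.618]
ft_force: [0.1, 0.6, -1.9]
finger_gap: 30.1
```

```bash
python3 -c "
from h import *
st()"
```

```text
t 8.93 est origin in bore [ 0.14 -0.19  3.34] axis [-0.01  0.    1.  ] F tool [1.72 0.86 0.58] F bore [-0.84  0.59 -1.73] T tool [-0.03  0.03  0.82] gap 30.1
tool rot to RT deg [0.04 0.51 0.91] tcp in bore [  2.27   0.21 120.69]
```

Request:
{"fn": "servo_tool", "kwargs": {"steps": [[2, 0, 0, 0, 0, 0, 0.2], [0, 0, 0, 0, 0, 0, 0.2]]}}

```text
t: 9.18
tcp_pos: [435.4, -292.0, 191.3]
orientation: [-0.612, 0.348, 0.349, 0.618]
ft_force: [0.4, 0.6, -2.0]
finger_gap: 30.1
```

```bash
python3 -c "
from h import *
st()"
```

```text
t 9.18 est origin in bore [ 0.13 -0.16  1.17] axis [-0.  0.  1.] F tool [1.94 0.73 0.57] F bore [-0.7   0.59 -1.95] T tool [0.   0.01 0.8 ] gap 30.1
tool rot to RT deg [0.03 0.52 0.91] tcp in bore [  2.27   0.23 118.53]
```

Request:
{"fn": "servo_tool", "kwargs": {"steps": [[2, 0, 0, 0, 0, 0, 0.2], [0, 0, 0, 0, 0, 0, 0.2]]}}

```text
t: 9.43
tcp_pos: [436.4, -292.3, 189.6]
orientation: [-0.612, 0.349, 0.349, 0.618]
ft_force: [-0.4, 1.1, -2.5]
finger_gap: 30.1
```

```bash
python3 -c "
from h import *
st()"
```

```text
t 9.43 est origin in bore [ 0.13 -0.58 -0.82] axis [-0.  0.  1.] F tool [1.97 1.66 1.07] F bore [-1.63  1.09 -1.99] T tool [0.01 0.04 0.8 ] gap 30.1
tool rot to RT deg [0.04 0.47 0.9 ] tcp in bore [  2.3   -0.09 116.54]
```

Request:
{"fn": "servo_tool", "kwargs": {"steps": [[2, 0, 0, 0, 0, 0, 0.2], [0, 0, 0, 0, 0, 0, 0.2]]}}

```text
t: 9.68
tcp_pos: [437.5, -292.3, 187.6]
orientation: [-0.612, 0.349, 0.349, 0.618]
ft_force: [0.4, -0.6, -3.3]
finger_gap: 30.7
```

```bash
python3 -c "
from h import *
st()
for n in BOX:
    np.save(f'im_{n}.npy',vision.camera(n))
a=np.load('im_scene.npy');b=np.load('im_top.npy')
big(a,195,233,45,40,16,'pics/i1.png');big(b,420,222,40,34,16,'pics/i2.png')
st()"
```

```text
t 9.68 est origin in bore [ 0.05 -0.54 -3.01] axis [-0.  0.  1.] F tool [ 3.07  1.33 -0.67] F bore [-1.28 -0.64 -3.1 ] T tool [-0.01  0.02  0.85] gap 30.7
tool rot to RT deg [0.04 0.47 0.89] tcp in bore [  2.24  -0.05 114.35]
t 9.78 est origin in bore [ 0.15 -0.57 -2.87] axis [-0.  0.  1.] F tool [1.59 1.55 0.4 ] F bore [-1.53  0.41 -1.61] T tool [0.01 0.1  0.87] gap 30.1
tool rot to RT deg [0.04 0.47 0.89] tcp in bore [  2.32  -0.08 114.49]
```

View pics/i1.png

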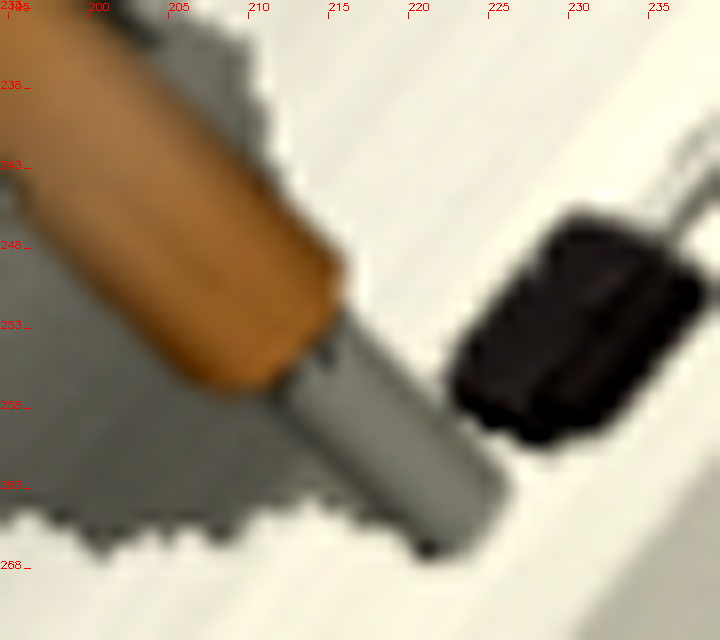

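View pics/i2.png

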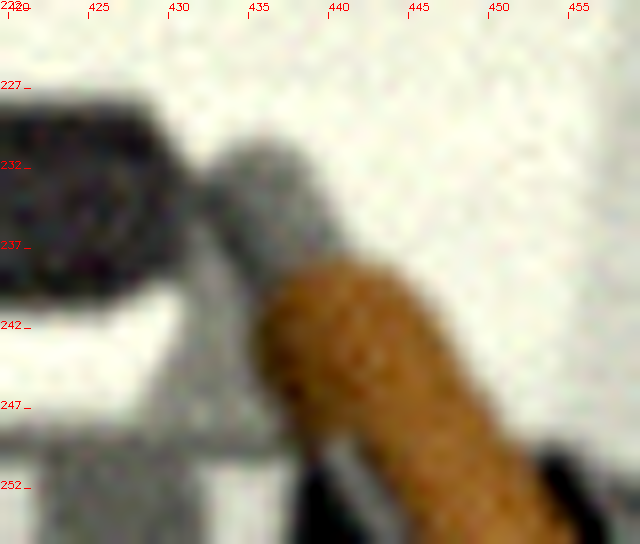

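The tip hasn't moved in the image (scene about 222,267) while the shoulder has come down, and the axial force is nil. So the shank is entering the hole. I keep pushing and watch the force.

Request:
{"fn": "servo_tool", "kwargs": {"steps": [[3, 0, 0, 0, 0, 0, 0.2], [3, 0, 0, 0, 0, 0, 0.2], [0, 0, 0, 0, 0, 0, 0.2]]}}

```text
t: 10.15
tcp_pos: [440.7, -292.3, 182.2]
orientation: [-0.612, 0.349, 0.349, 0.618]
ft_force: [-0.6, -1.3, -2.9]
finger_gap: 30.4
```

```bash
python3 -c "
from h import *
st()"
```

```text
t 10.15 est origin in bore [ 0.14 -0.53 -9.33] axis [-0.  0.  1.] F tool [ 2.19  1.99 -1.35] F bore [-1.95 -1.33 -2.23] T tool [0.01 0.08 0.88] gap 30.4
tool rot to RT deg [0.03 0.46 0.88] tcp in bore [  2.33  -0.02 108.03]
```

Request:
{"fn": "servo_tool", "kwargs": {"steps": [[3, 0, 0, 0, 0, 0, 0.2], [3, 0, 0, 0, 0, 0, 0.2], [0, 0, 0, 0, 0, 0, 0.2]]}}

```text
t: 10.52
tcp_pos: [444.0, -292.3, 176.6]
orientation: [-0.612, 0.349, 0.349, 0.618]
ft_force: [0.9, -0.2, -2.9]
finger_gap: 30.5
```

```bash
python3 -c "
from h import *
st()"
```

```text
t 10.53 est origin in bore [  0.12  -0.5  -15.84] axis [-0.  0.  1.] F tool [ 2.97  0.74 -0.17] F bore [-0.69 -0.15 -2.98] T tool [0.01 0.11 0.84] gap 30.5
tool rot to RT deg [0.03 0.46 0.87] tcp in bore [  2.33   0.   101.51]
```

Request:
{"fn": "servo_tool", "kwargs": {"steps": [[3, 0, 0, 0, 0, 0, 0.2], [3, 0, 0, 0, 0, 0, 0.2], [3, 0, 0, 0, 0, 0, 0.2], [0, 0, 0, 0, 0, 0, 0.2]]}}

```text
t: 11.02
tcp_pos: [448.8, -292.3, 168.2]
orientation: [-0.612, 0.349, 0.349, 0.618]
ft_force: [0.8, -0.5, -2.3]
finger_gap: 30.3
```

```bash
python3 -c "
from h import *
st()"
```

```text
t 11.03 est origin in bore [  0.14  -0.49 -25.52] axis [-0.  0.  1.] F tool [ 2.35  0.48 -0.46] F bore [-0.44 -0.45 -2.36] T tool [-0.02  0.16  0.91] gap 30.3
tool rot to RT deg [0.03 0.46 0.86] tcp in bore [ 2.38  0.02 91.83]
```

Request:
{"fn": "servo_tool", "kwargs": {"steps": [[3, 0, 0, 0, 0, 0, 0.2], [3, 0, 0, 0, 0, 0, 0.2], [0, 0, 0, 0, 0, 0, 0.2]]}}

```text
t: 11.4
tcp_pos: [452.1, -292.3, 162.7]
orientation: [-0.612, 0.349, 0.349, 0.618]
ft_force: [0.1, -0.4, -2.8]
finger_gap: 30.5
```

```bash
python3 -c "
from h import *
st()"
```

```text
t 11.4 est origin in bore [  0.18  -0.51 -31.94] axis [-0.  0.  1.] F tool [ 2.48  1.31 -0.46] F bore [-1.28 -0.44 -2.5 ] T tool [0.02 0.1  0.91] gap 30.5
tool rot to RT deg [0.02 0.45 0.85] tcp in bore [ 2.44  0.02 85.42]
```

Request:
{"fn": "servo_tool", "kwargs": {"steps": [[3, 0, 0, 0, 0, 0, 0.2], [0, 0, 0, 0, 0, 0, 0.2]]}}

```text
t: 11.65
tcp_pos: [453.7, -292.3, 159.9]
orientation: [-0.612, 0.349, 0.349, 0.618]
ft_force: [-0.8, -0.3, -3.4]
finger_gap: 30.4
```

```bash
python3 -c "
from h import *
st()"
```

```text
t 11.65 est origin in bore [  0.2   -0.51 -35.13] axis [-0.  0.  1.] F tool [ 2.51  2.39 -0.37] F bore [-2.35 -0.35 -2.55] T tool [-0.03  0.1   0.88] gap 30.4
tool rot to RT deg [0.02 0.45 0.85] tcp in bore [ 2.46  0.02 82.22]
```

Request:
{"fn": "servo_tool", "kwargs": {"steps": [[3, 0, 0, 0, 0, 0, 0.2], [0, 0, 0, 0, 0, 0, 0.2]]}}

```text
t: 11.9
tcp_pos: [455.3, -292.4, 157.2]
orientation: [-0.612, 0.349, 0.349, 0.618]
ft_force: [-0.3, -0.9, -2.2]
finger_gap: 30.4
```

```bash
python3 -c "
from h import *
st()"
```

```text
t 11.9 est origin in bore [  0.17  -0.52 -38.34] axis [-0.  0.  1.] F tool [ 1.68  1.38 -0.94] F bore [-1.36 -0.93 -1.71] T tool [0.02 0.14 0.88] gap 30.4
tool rot to RT deg [0.02 0.44 0.84] tcp in bore [ 2.45  0.02 79.02]
```

Request:
{"fn": "servo_tool", "kwargs": {"steps": [[2, 0, 0, 0, 0, 0, 0.2], [0, 0, 0, 0, 0, 0, 0.2]]}}

```text
t: 12.15
tcp_pos: [456.0, -292.5, 156.8]
orientation: [-0.612, 0.35, 0.349, 0.618]
ft_force: [0.3, -0.2, -3.9]
finger_gap: 30.4
```

```bash
python3 -c "
from h import *
st()"
```

```text
t 12.15 est origin in bore [  0.6   -0.77 -38.97] axis [-0.    0.01  1.  ] F tool [ 3.5   1.72 -0.27] F bore [-1.67 -0.24 -3.53] T tool [0.   0.05 1.14] gap 30.4
tool rot to RT deg [0.   0.4  0.83] tcp in bore [ 2.9  -0.13 78.38]
```

Request:
{"fn": "servo_tool", "kwargs": {"steps": [[2, 0, 0, 0, 0, 0, 0.2], [0, 0, 0, 0, 0, 0, 0.2]]}}

```text
t: 12.4
tcp_pos: [456.2, -292.5, 157.0]
orientation: [-0.612, 0.35, 0.349, 0.618]
ft_force: [0.2, -0.5, -4.6]
finger_gap: 30.2
```

```bash
python3 -c "
from h import *
st()"
```

```text
t 12.4 est origin in bore [  0.63  -0.88 -38.92] axis [-0.    0.01  1.  ] F tool [ 4.04  2.21 -0.51] F bore [-2.16 -0.48 -4.07] T tool [0.06 0.07 1.21] gap 30.2
tool rot to RT deg [-0.05  0.35  0.76] tcp in bore [ 3.08 -0.14 78.43]
```

Request:
{"fn": "servo_tool", "kwargs": {"steps": [[5, 0, 0, 0, 0, 0, 0.2], [5, 0, 0, 0, 0, 0, 0.2]]}}

```text
t: 12.65
tcp_pos: [457.8, -292.9, 157.5]
orientation: [-0.611, 0.354, 0.348, 0.617]
ft_force: [-34.0, 9.6, 28.3]
finger_gap: 30.2
```

```bash
python3 -c "
from h import *
st()
for n in BOX:
    np.save(f'im_{n}.npy',vision.camera(n))
a=np.load('im_scene.npy');b=np.load('im_top.npy')
big(a,195,225,45,45,16,'pics/j1.png');big(b,405,205,60,50,13,'pics/j2.png')
st()
print(bot.get_obs()['joints'])"
```

```text
t 12.65 est origin in bore [  1.82  -1.66 -39.28] axis [0.   0.01 1.  ] F tool [-41.63  15.03   9.35] F bore [-15.37   9.33  41.51] T tool [-0.1  -2.92  4.34] gap 30.2
tool rot to RT deg [-0.25  0.12  0.53] tcp in bore [ 4.73 -0.47 78.06]
t 12.75 est origin in bore [  1.91  -1.68 -39.21] axis [0.   0.01 1.  ] F tool [-38.8   14.18   7.9 ] F bore [-14.51   7.88  38.68] T tool [-0.08 -2.69  4.15] gap 30.6
tool rot to RT deg [-0.24  0.11  0.54] tcp in bore [ 4.81 -0.47 78.12]
[-0.94 -0.34 -0.49  1.08  0.42 -0.85]
```

View pics/j1.png

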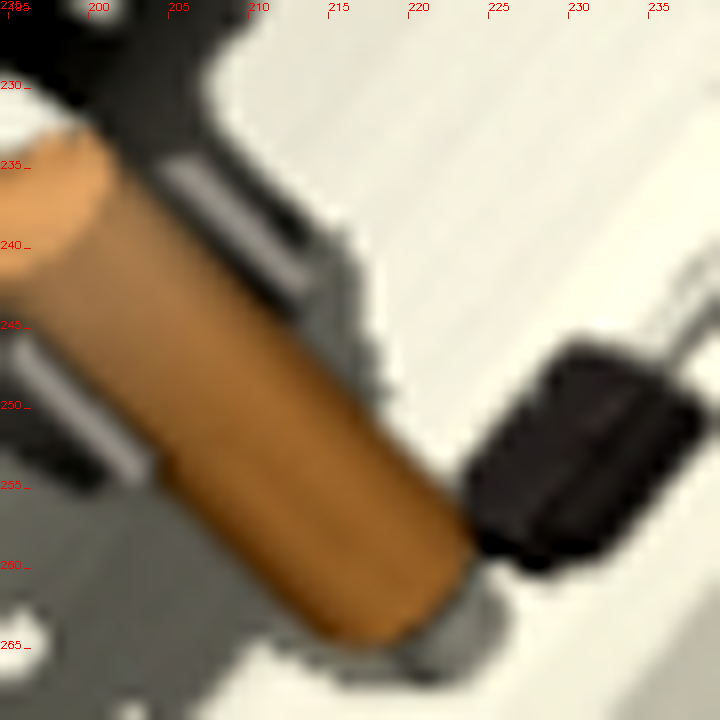

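View pics/j2.png

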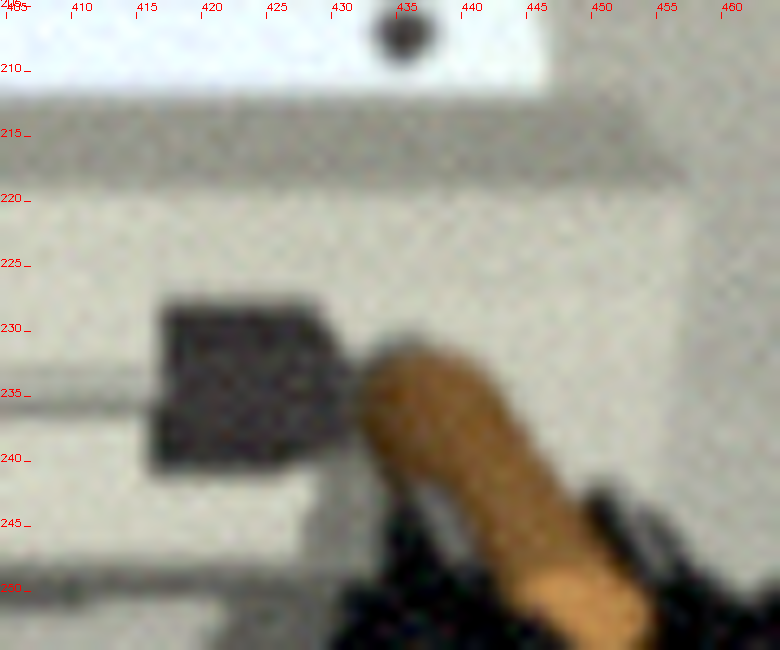

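```bash
python3 -c "
from h import *
off={'scene':np.array([-.44,-.33]),'top':np.array([.07,-.26])}
for n,box in(('scene',(190,215,60,60)),('top',(405,205,60,50))):
    draw(n,np.load(f'im_{n}.npy'),box,11,B-40*Rb[:,2],Rb[:,2],f'pics/k{n}.png')
"
```

```text
(no output)
```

View pics/kscene.png

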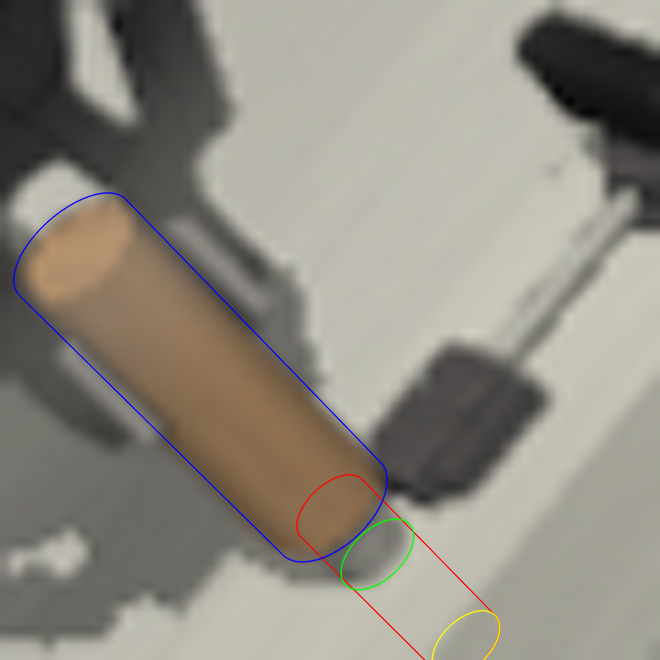

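Request:
{"fn": "servo_tool", "kwargs": {"steps": [[0, 0, 0, 0, 0, 0, 0.2], [0, 0, 0, 0, 0, 0, 0.2]]}}

```text
t: 13.0
tcp_pos: [456.4, -292.4, 157.4]
orientation: [-0.61, 0.355, 0.348, 0.617]
ft_force: [-0.3, -0.9, -2.9]
finger_gap: 30.5
```

```bash
python3 -c "
from h import *
st()"
```

```text
t 13.0 est origin in bore [  0.29  -1.19 -38.61] axis [0.01 0.01 1.  ] F tool [ 2.38  1.74 -0.96] F bore [-1.73 -0.94 -2.4 ] T tool [0.   0.13 1.14] gap 30.5
tool rot to RT deg [-0.34  0.12  0.39] tcp in bore [ 3.5  -0.01 78.72]
```

The fully-home overlay matches the shoulder and the face ring. The axial push met 41 N of resistance and has relaxed. Releasing now.

Request:
{"fn": "servo_tool", "kwargs": {"steps": [[0, 0, 0, 0, 0, 0, 0.9], [0, 0, 0, 0, 0, 0, 0.9], [0, 0, 0, 0, 0, 0, 0.9], [0, 0, 0, 0, 0, 0, 0.9], [0, 0, 0, 0, 0, 0, 0.9], [0, 0, 0, 0, 0, 0, 0.9]]}}

```text
t: 13.75
tcp_pos: [459.9, -293.4, 160.3]
orientation: [-0.613, 0.352, 0.346, 0.617]
ft_force: [0.4, 0.6, -0.7]
finger_gap: 76.9
```

```bash
python3 -c "
from h import *
st()
for n in BOX:
    im=vision.camera(n);np.save(f'im_{n}.npy',im)
for n,box in(('scene',(190,205,70,70)),('top',(375,205,100,70))):
    draw(n,np.load(f'im_{n}.npy'),box,8,B-40*Rb[:,2],Rb[:,2],f'pics/l{n}.png')
"
```

```text
t 13.75 est origin in bore [  5.78  -2.32 -37.94] axis [-0.    0.01  1.  ] F tool [0.8  0.02 0.65] F bore [-0.    0.65 -0.8 ] T tool [-0.04  0.05  0.5 ] gap 76.9
tool rot to RT deg [-0.1   0.05  0.89] tcp in bore [ 7.96 -0.99 79.41]
```

View pics/lscene.png

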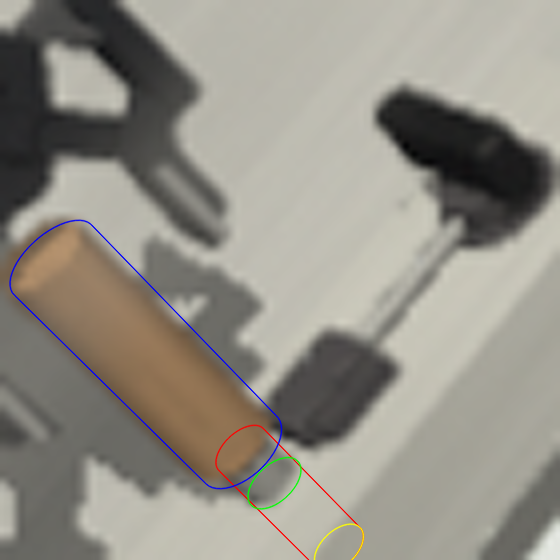

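View pics/ltop.png

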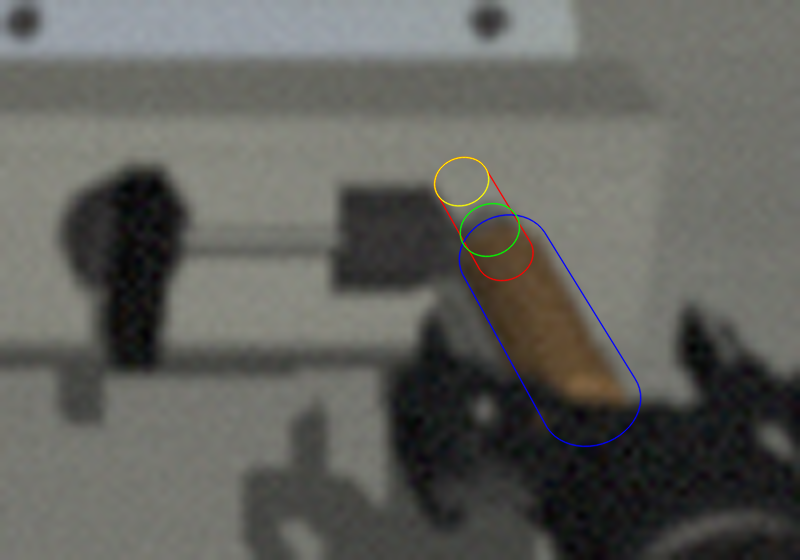

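Request:
{"fn": "servo_tool", "kwargs": {"steps": [[-20, 0, 0, 0, 0, 0, 0.9], [-40, 0, 0, 0, 0, 0, 0.9], [-40, 0, 0, 0, 0, 0, 0.9], [0, 5, 45, 0, 0, 0, 1], [0, 0, 45, 0, 0, 0, 1], [0, 0, 30, 0, 0, 0, 1], [0, 0, 0, 0, 0, 0, 1]]}}

```text
t: 14.72
tcp_pos: [403.5, -170.9, 247.2]
orientation: [-0.613, 0.352, 0.345, 0.618]
ft_force: [0.2, -0.3, -0.2]
finger_gap: 85.0
```

```bash
python3 -c "
from h import *
st()
for n in BOX:
    im=vision.camera(n);np.save(f'im_{n}.npy',im)
im=np.load('im_scene.npy');draw('scene',im,(190,195,80,80),8,B-40*Rb[:,2],Rb[:,2],'pics/m1.png')
im=np.load('im_top.npy');draw('top',im,(370,205,100,70),8,B-40*Rb[:,2],Rb[:,2],'pics/m2.png')
"
```

```text
t 14.72 est origin in bore [ -0.37 119.56  66.07] axis [-0.01  0.01  1.  ] F tool [ 0.28 -0.11 -0.34] F bore [ 0.11 -0.34 -0.28] T tool [0.01 0.06 0.45] gap 85.0
tool rot to RT deg [-0.21 -0.03  0.98] tcp in bore [  1.62 121.06 183.42]
```

View pics/m1.png

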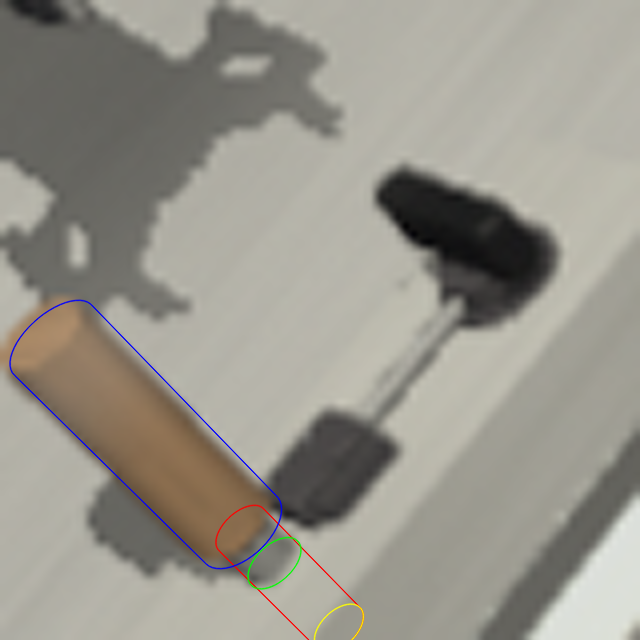

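View pics/m2.png

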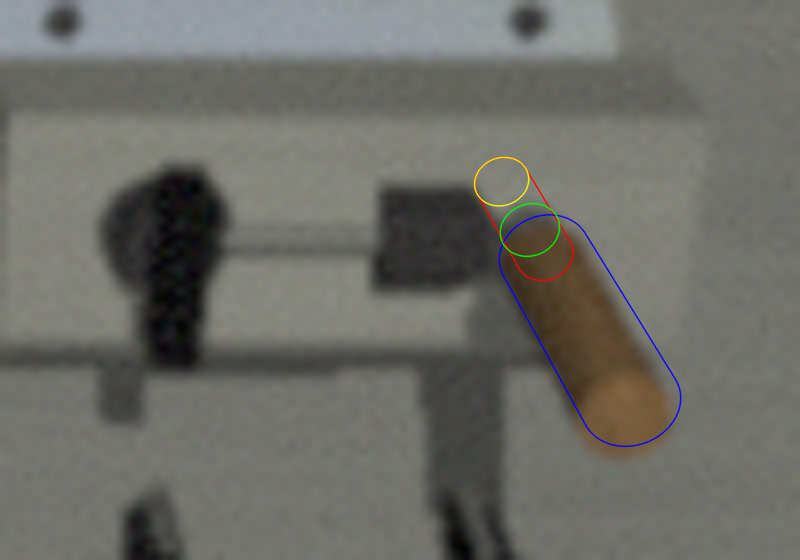

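```bash
cat >> h.py <<'E'
def barpts(phi,c=(0,130),z0=15,z1=45,L=70,W=18):
    ex=np.array([np.cos(phi),-np.sin(phi),0]);ey=np.array([np.sin(phi),np.cos(phi),0]);P_=[]
    for z in(z0,z1):
        for sx in(-1,1):
            # rounded ends
            for t in np.linspace(-np.pi/2,np.pi/2,9):
                P_.append(np.array([c[0],c[1],z])+sx*((L-W)/2+W/2*np.cos(t))*ex+W/2*np.sin(t)*ey)
    return B+np.array(P_)@Rb.T
def drawbar(n,im,box,s,phi,f,c=(0,130)):
    x,y,w,h=box;cc=cv2.resize(im[y:y+h,x:x+w],None,fx=s,fy=s,interpolation=cv2.INTER_CUBIC)
    cc=np.uint8(np.clip(cc*1.5,0,255))[:,:,::-1].copy()
    H=cv2.convexHull(np.float32(proj(n,barpts(phi,c))))[:,0]
    cv2.polylines(cc,[np.int32(((H-[x,y]+.5)*s-.5)*16)],True,(0,0,255),1,cv2.LINE_AA,4);cv2.imwrite(f,cc)
def fitbar(ims,boxes,th):
    off={'scene':np.array([-.44,-.33]),'top':np.array([.07,-.26])}
    def cost(p):
        c=0
        for n in boxes:
            x,y,w,h=boxes[n];v=ims[n][y:y+h,x:x+w].max(2);m=np.clip((th[n][1]-v.astype(float))/(th[n][1]-th[n][0]),0,1)
            r=np.zeros((h*6,w*6),np.uint8);H=cv2.convexHull(np.float32(proj(n,barpts(p[0]/10,(p[1],130+p[2])))+off[n]))[:,0]
            cv2.fillConvexPoly(r,np.int32(((H-[x,y]+.5)*6-.5)*16),255,cv2.LINE_AA,4)
            c+=((cv2.resize(r,(w,h),interpolation=cv2.INTER_AREA)/255.-m)**2).sum()
        return c
    best=min((minimize(cost,[a,0,0],method="Nelder-Mead",options=dict(initial_simplex=[[a,0,0],[a+1,0,0],[a,3,0],[a,0,3]])) for a in(0,1,2.)),key=lambda r:r.fun)
    return best.x[0]/10,best.x[1],best.x[2],best.fun
E
python3 - <<'E'
from h import *
ims={n:np.load(f"im_{n}.npy") for n in BOX}
boxes={"scene":(234,212,28,24),"top":(380,220,24,32)}
th={"scene":(30,70),"top":(22,45)}
for n in boxes:
    x,y,w,h=boxes[n];v=ims[n][y:y+h,x:x+w].max(2);print(n,np.percentile(v,[5,20,30,40,50,70]))
for k in (["scene","top"],["scene"],["top"]):
    print(k,fitbar(ims,{q:boxes[q] for q in k},th))
r=fitbar(ims,boxes,th)
for n in boxes:
    x,y,w,h=boxes[n];drawbar(n,ims[n],(x-8,y-6,w+16,h+12),12,r[0],f"pics/n{n}.png",(r[1],130+r[2]))
E
```

```text
scene [ 23.55  39.    69.   133.4  179.5  184.  ]
top [ 18.   35.4  54.1  78.8 102.  131. ]
['scene', 'top'] (np.float64(0.04077585260870311), np.float64(0.1476491743317905), np.float64(0.1048802236589428), np.float64(90.78034558151256))
['scene'] (np.float64(0.09991397766059662), np.float64(4.601564337912318), np.float64(-2.7587669427972266), np.float64(24.31529628027682))
['top'] (np.float64(-0.004904023618646733), np.float64(0.28804803352731445), np.float64(1.9495460412422474), np.float64(45.130640461826154))
```

View pics/nscene.png

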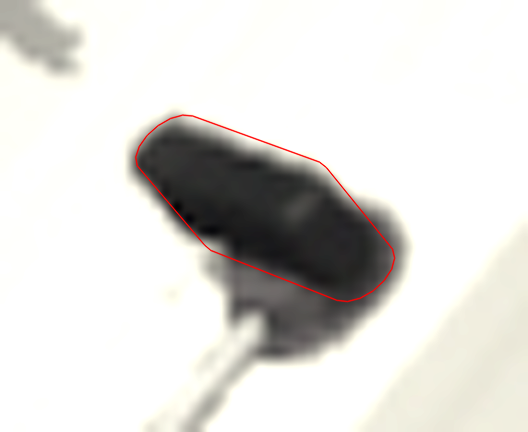

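View pics/ntop.png

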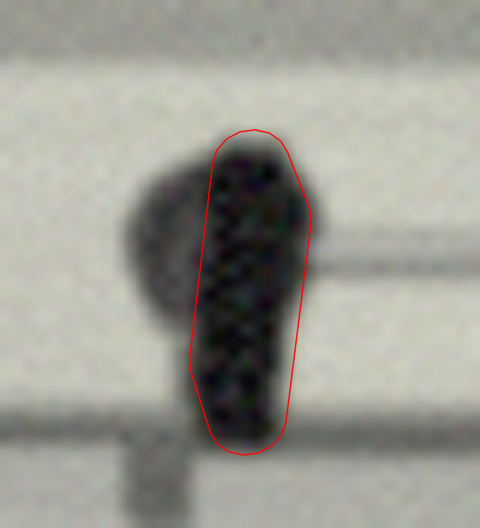

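Request:
{"fn": "servo_tool", "kwargs": {"steps": [[20, 1.5, 9, 3, 0, 1, 1], [45, 0, 0, 0, 0, 0, 1], [45, 0, 0, 0, 0, 0, 1], [0, 0, 0, 0, 0, 0, 1], [0, 0, 0, 0, 0, 0, 1]]}}

```text
t: 15.45
tcp_pos: [459.4, -170.6, 149.4]
orientation: [-0.591, 0.37, 0.337, 0.632]
ft_force: [-0.2, -0.0, 0.6]
finger_gap: 86.0
```

```bash
python3 -c "
from h import *
st()
for n in BOX:
    im=vision.camera(n);np.save(f'im_{n}.npy',im)
im=np.load('im_scene.npy');crop(im,190,185,90,85,7,'pics/o1.png')
im=np.load('im_top.npy');crop(im,350,200,120,80,6,'pics/o2.png')
"
```

```text
t 15.45 est origin in bore [ -3.13 119.79 -46.51] axis [0.01 0.02 1.  ] F tool [-0.64 -0.18 -0.02] F bore [ 0.18 -0.03  0.64] T tool [-0.03  0.06  0.45] gap 86.0
tool rot to RT deg [-3.73 -0.42 -0.09] tcp in bore [  1.17 121.83  70.77]
```

View pics/o1.png

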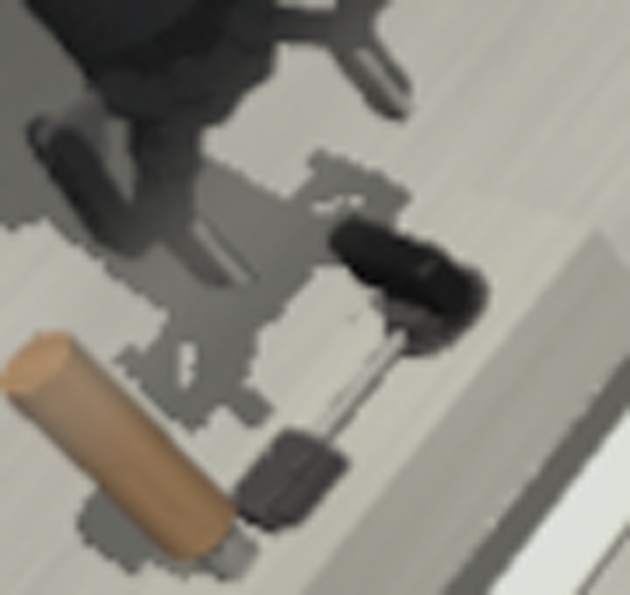

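View pics/o2.png

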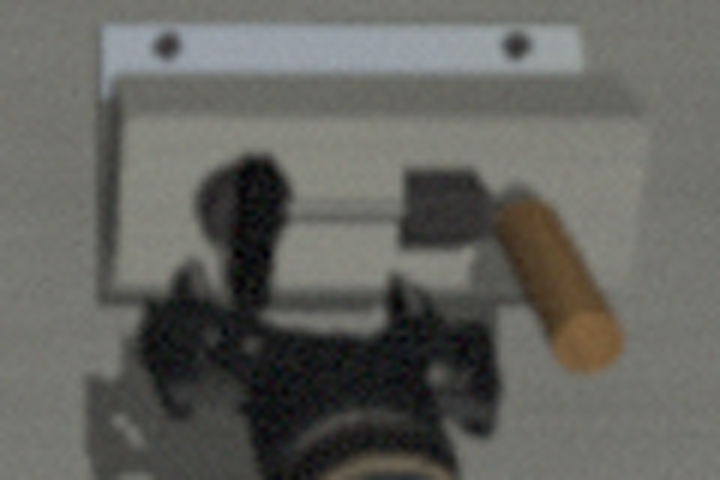

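Request:
{"fn": "servo_tool", "kwargs": {"steps": [[0, 1, 8, 0, 0, 0, 1], [20, 0, 0, 0, 0, 0, 1], [20, 0, 0, 0, 0, 0, 1], [0, 0, 0, 0, 0, 0, 1]]}}

```text
t: 16.05
tcp_pos: [481.3, -164.8, 121.6]
orientation: [-0.595, 0.369, 0.332, 0.632]
ft_force: [-0.6, 0.4, 0.6]
finger_gap: 85.5
```

```bash
python3 -c "
from h import *
st()
for n in BOX:
    im=vision.camera(n);np.save(f'im_{n}.npy',im)
im=np.load('im_scene.npy');crop(im,190,185,90,85,7,'pics/q1.png')
im=np.load('im_top.npy');crop(im,350,200,120,80,6,'pics/q2.png')
"
```

```text
t 16.05 est origin in bore [  2.99 124.95 -81.5 ] axis [0.   0.03 1.  ] F tool [-0.85  0.26  0.34] F bore [-0.25  0.37  0.84] T tool [-0.03  0.03  0.53] gap 85.5
tool rot to RT deg [-3.67 -0.8   0.47] tcp in bore [  6.16 127.82  35.8 ]
```

View pics/q1.png

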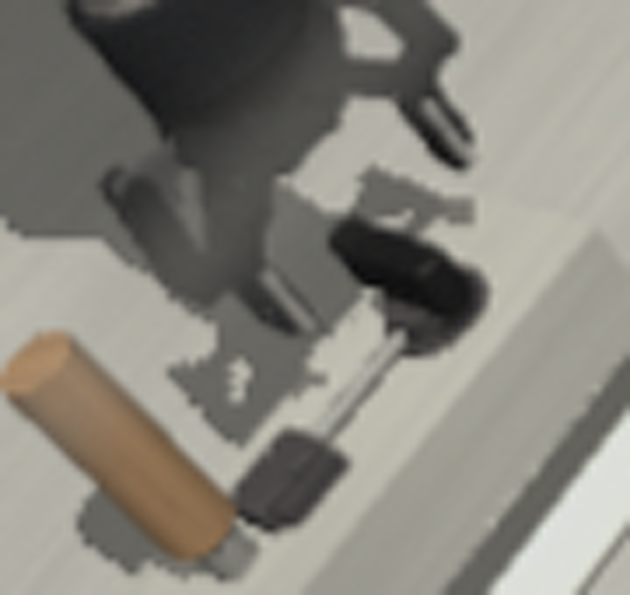

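View pics/q2.png

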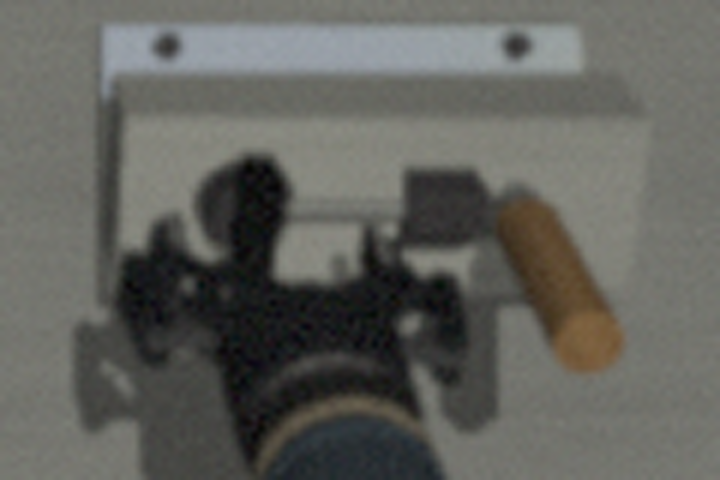

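Request:
{"fn": "servo_tool", "kwargs": {"steps": [[0, 6, 2, 0, 0.8, 0, 1], [8, 1, 0, 0, 0, 0, 1], [8, 1, 0, 0, 0, 0, 1], [0, 0, 0, 0, 0, 0, 1]]}}

```text
t: 16.65
tcp_pos: [483.8, -164.2, 107.3]
orientation: [-0.599, 0.373, 0.325, 0.629]
ft_force: [-0.7, 0.2, 0.3]
finger_gap: 85.3
```

```bash
python3 -c "
from h import *
st()
for n in BOX:
    im=vision.camera(n);np.save(f'im_{n}.npy',im)
im=np.load('im_scene.npy');crop(im,190,185,90,85,7,'pics/r1.png')
"
```

```text
t 16.65 est origin in bore [ -1.32 123.35 -95.06] axis [-0.    0.04  1.  ] F tool [-0.67  0.44  0.1 ] F bore [-0.44  0.15  0.66] T tool [-0.04  0.02  0.51] gap 85.3
tool rot to RT deg [-3.6  -1.88  0.79] tcp in bore [  1.27 128.45  22.18]
```

View pics/r1.png

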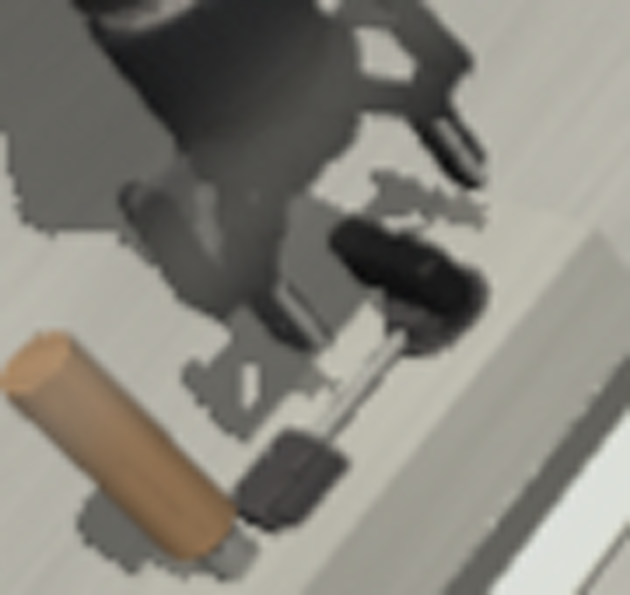

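Request:
{"fn": "servo_tool", "kwargs": {"newtons": 60, "steps": [[2, 1.3, 1.5, 0, -1.8, 0.8, 1], [0, 0, 0, 0, 0, 0, 0.05], [0, 0, 0, 0, 0, 0, 0.05], [0, 0, 0, 0, 0, 0, 0.05], [0, 0, 0, 0, 0, 0, 0.05], [0, 0, 0, 0, 0, 0, 0.05], [0, 0, 0, 0, 0, 0, 0.05]]}}

```text
t: 17.62
tcp_pos: [484.5, -162.7, 106.5]
orientation: [-0.591, 0.366, 0.339, 0.633]
ft_force: [0.4, 0.1, 0.2]
finger_gap: 16.8
```

```bash
python3 -c "
from h import *
st()
for n in BOX:
    im=vision.camera(n);np.save(f'im_{n}.npy',im)
im=np.load('im_scene.npy');crop(im,190,185,90,85,7,'pics/s1.png')
"
```

```text
t 17.62 est origin in bore [ -2.46 128.94 -96.18] axis [0.01 0.01 1.  ] F tool [ 0.08 -0.45  0.17] F bore [ 0.46  0.14 -0.08] T tool [0.09 0.03 0.47] gap 16.8
tool rot to RT deg [-3.61  0.09  0.09] tcp in bore [  1.43 129.95  21.13]
```

View pics/s1.png

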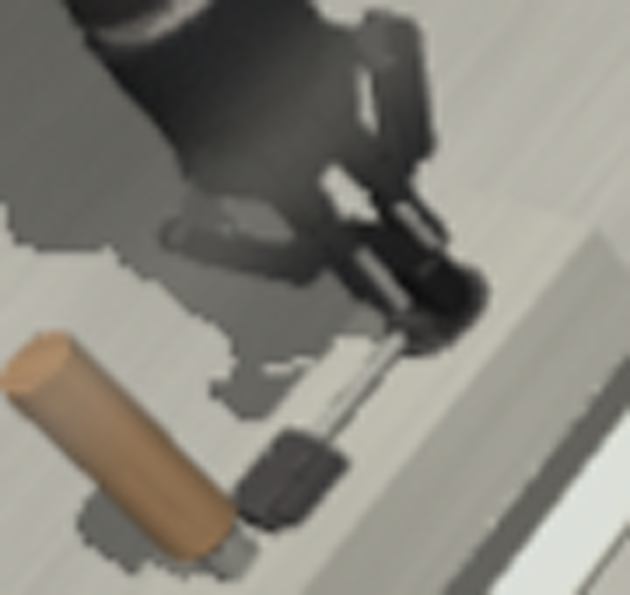

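The bar is gripped (gap 16.8 mm). Turning it clockwise (+rx).

Request:
{"fn": "servo_tool", "kwargs": {"steps": [[0, 0, 0, 8, 0, 0, 0.05], [0, 0, 0, 8, 0, 0, 0.05], [0, 0, 0, 8, 0, 0, 0.05], [0, 0, 0, 0, 0, 0, 0.05]]}}

```text
t: 18.23
tcp_pos: [484.3, -163.6, 106.4]
orientation: [-0.443, 0.431, 0.253, 0.744]
ft_force: [-0.2, 0.3, 1.8]
finger_gap: 17.2
```

```bash
python3 -c "
from h import *
st();print(bot.get_obs()['joints'])
for n in BOX:
    im=vision.camera(n);np.save(f'im_{n}.npy',im)
im=np.load('im_scene.npy');crop(im,190,185,90,85,7,'pics/u1.png')
"
```

```text
t 18.23 est origin in bore [ -2.94 129.47 -96.16] axis [0.01 0.01 1.  ] F tool [-1.61 -0.53  0.57] F bore [0.73 0.25 1.61] T tool [0.2  0.13 0.5 ] gap 17.2
tool rot to RT deg [-28.16  -0.04   0.07] tcp in bore [  1.16 128.98  21.15]
[-0.65 -0.51 -0.71  0.93  0.3  -0.08]
```

View pics/u1.png

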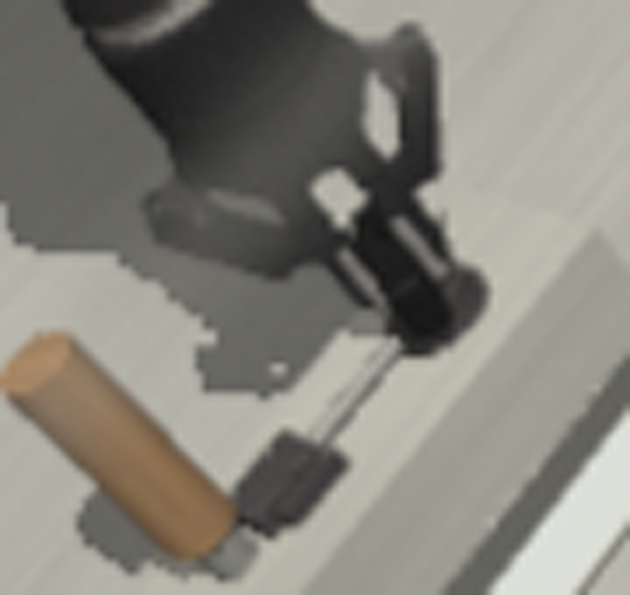

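Request:
{"fn": "servo_tool", "kwargs": {"steps": [[0, 0, 0, 8, 0, 0, 0.05], [0, 0, 0, 8, 0, 0, 0.05], [0, 0, 0, 8, 0, 0, 0.05], [0, 0, 0, 8, 0, 0, 0.05], [0, 0, 0, 0, 0, 0, 0.05]]}}

```text
t: 18.95
tcp_pos: [483.5, -164.6, 105.9]
orientation: [-0.22, 0.485, 0.123, 0.837]
ft_force: [-0.6, 0.2, 0.7]
finger_gap: 16.8
```

```bash
python3 -c "
from h import *
st()"
```

```text
t 18.95 est origin in bore [ -3.12 130.36 -96.17] axis [ 0.02 -0.    1.  ] F tool [-0.91  0.21 -0.05] F bore [-0.14  0.16  0.91] T tool [0.16 0.3  0.33] gap 16.8
tool rot to RT deg [-60.4   -0.22   0.05] tcp in bore [  0.26 128.03  21.14]
```

Request:
{"fn": "servo_tool", "kwargs": {"newtons": 100, "steps": [[0, 0, 0, 8, 0, 0, 0.05], [0, 0, 0, 8, 0, 0, 0.05], [0, 0, 0, 0, 0, 0, 0.05]]}}

```text
t: 19.32
tcp_pos: [482.9, -164.8, 105.7]
orientation: [-0.103, 0.498, 0.055, 0.859]
ft_force: [-1.1, 0.2, 0.1]
finger_gap: 16.2
```

```bash
python3 -c "
from h import *
st()"
```

```text
t 19.32 est origin in bore [ -3.01 130.81 -96.05] axis [ 0.02 -0.    1.  ] F tool [-0.62  0.42 -0.88] F bore [-0.95  0.2   0.63] T tool [-0.03  0.49  0.2 ] gap 16.2
tool rot to RT deg [-76.13  -0.32   0.04] tcp in bore [ -0.34 127.79  21.26]
```

Request:
{"fn": "servo_tool", "kwargs": {"steps": [[0, 0, 0, 8, 0, 0, 0.05]]}}

```text
t: 19.45
tcp_pos: [482.7, -164.9, 105.6]
orientation: [-0.044, 0.501, 0.02, 0.864]
ft_force: [-2.8, -0.5, 1.3]
finger_gap: 16.1
```

```bash
python3 -c "
from h import *
st()"
```

```text
t 19.45 est origin in bore [ -2.86 131.03 -96.07] axis [ 0.02 -0.01  1.  ] F tool [-2.55 -0.32 -1.78] F bore [-1.73 -0.49  2.56] T tool [-0.56  0.75  0.16] gap 16.1
tool rot to RT deg [-83.99  -0.36   0.05] tcp in bore [ -0.62 127.75  21.24]
```

Request:
{"fn": "servo_tool", "kwargs": {"steps": [[0, 0, 0, 6, 0, 0, 0.05]]}}

```text
t: 19.58
tcp_pos: [482.5, -164.9, 105.6]
orientation: [-0.002, 0.502, -0.004, 0.865]
ft_force: [-3.9, -1.0, 1.9]
finger_gap: 16.1
```

```bash
python3 -c "
from h import *
st()
for n in BOX:
    im=vision.camera(n);np.save(f'im_{n}.npy',im)
im=np.load('im_scene.npy');crop(im,190,185,90,85,7,'pics/v1.png')
im=np.load('im_top.npy');crop(im,350,200,120,80,6,'pics/v2.png')
"
```

```text
t 19.57 est origin in bore [ -2.67 131.09 -96.02] axis [ 0.01 -0.01  1.  ] F tool [-3.63 -1.04 -2.44] F bore [-2.42 -1.04  3.64] T tool [-2.86  1.04  0.17] gap 16.1
tool rot to RT deg [-89.6   -0.41   0.06] tcp in bore [ -0.75 127.72  21.29]
```

View pics/v1.png

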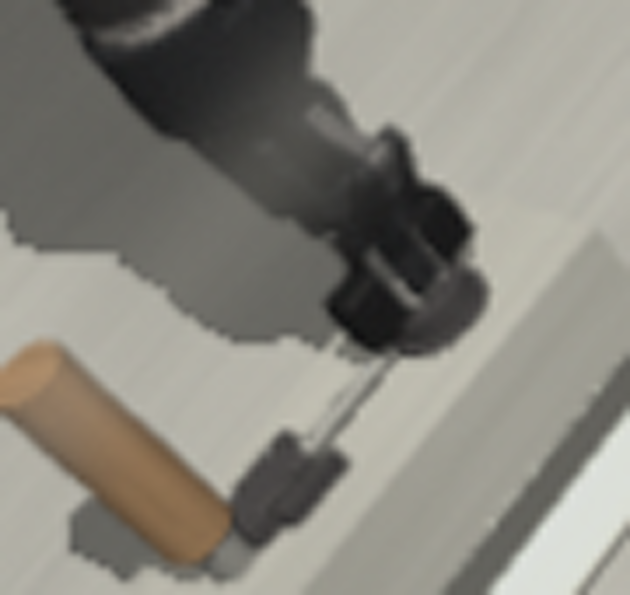

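View pics/v2.png

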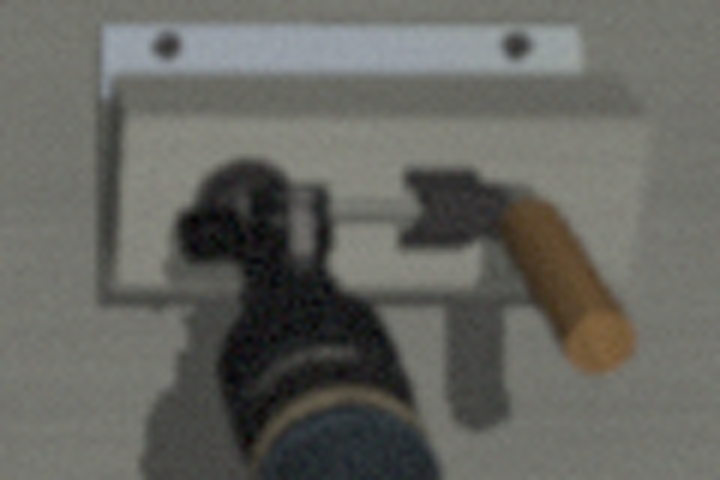

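At the stop (2.9 Nm), with the shoe up against the shank. Relaxing, opening and backing off.

Request:
{"fn": "servo_tool", "kwargs": {"steps": [[0, 0, 0, 0, 0, 0, 0.05], [0, 0, 0, 0, 0, 0, 0.8], [0, 0, 0, 0, 0, 0, 0.8], [0, 0, 0, 0, 0, 0, 0.8], [0, 0, 0, 0, 0, 0, 0.8], [0, 0, 0, 0, 0, 0, 0.8], [-20, 0, 0, 0, 0, 0, 0.8], [-40, 0, 0, 0, 0, 0, 0.8], [-40, 0, 0, 0, 0, 0, 0.8], [-40, 0, 0, 0, 0, 0, 0.8], [0, 0, 0, 0, 0, 0, 0.8]]}}

```text
t: 21.05
tcp_pos: [411.0, -163.3, 230.2]
orientation: [-0.004, 0.502, -0.003, 0.865]
ft_force: [-0.2, 0.0, 0.2]
finger_gap: 68.5
```

```bash
python3 -c "
from h import *
st()
for n in BOX:
    im=vision.camera(n);np.save(f'im_{n}.npy',im);cv2.imwrite(f'pics/full_{n}.png',im[:,:,::-1])
im=np.load('im_scene.npy');draw('scene',im,(185,195,85,85),8,B-40*Rb[:,2],Rb[:,2],'pics/w1.png')
im=np.load('im_top.npy');draw('top',im,(370,205,100,70),8,B-40*Rb[:,2],Rb[:,2],'pics/w2.png')
"
```

```text
t 21.05 est origin in bore [ -2.25 132.09  47.71] axis [ 0.01 -0.01  1.  ] F tool [-0.31  0.04 -0.06] F bore [-0.06  0.04  0.31] T tool [-0.02  0.49 -0.03] gap 68.5
tool rot to RT deg [-89.41  -0.38   0.06] tcp in bore [ -0.34 128.67 165.03]
```

View pics/w1.png

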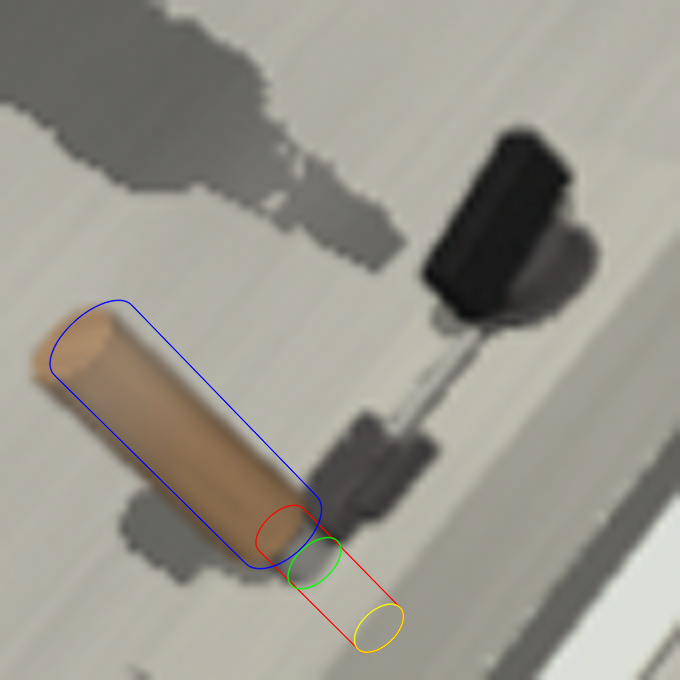

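View pics/w2.png

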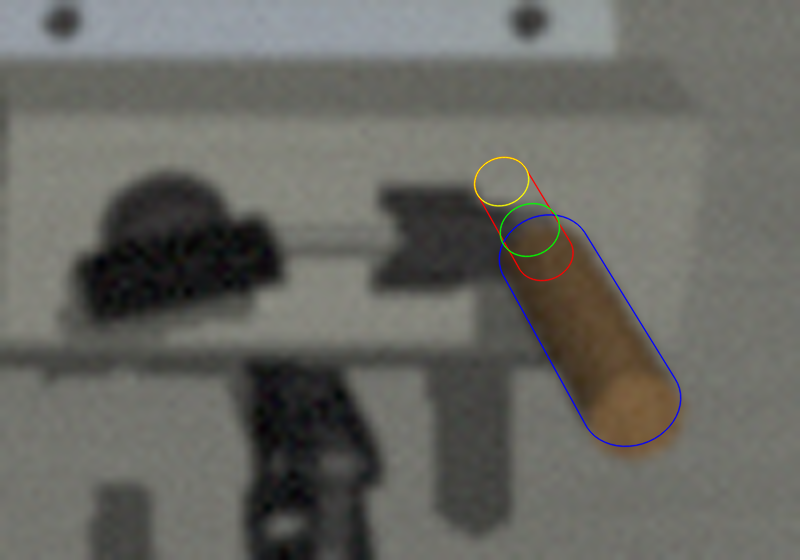

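View pics/full_scene.png

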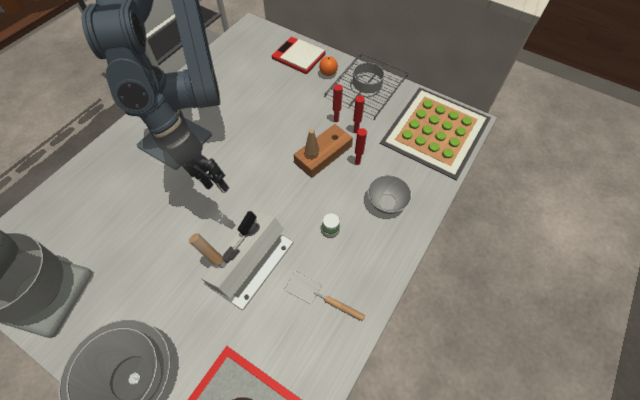

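```bash
python3 - <<'E'
from h import *
ims={n:np.load(f"im_{n}.npy") for n in BOX}
boxes={"scene":(234,205,28,32),"top":(374,227,34,22)}
th={"scene":(25,60),"top":(22,42)}
off={'scene':np.array([-.44,-.33]),'top':np.array([.07,-.26])}
def cost(p,ks):
    c=0
    for n in ks:
        x,y,w,h=boxes[n];v=ims[n][y:y+h,x:x+w].max(2);m=np.clip((th[n][1]-v.astype(float))/(th[n][1]-th[n][0]),0,1)
        r=np.zeros((h*6,w*6),np.uint8);H=cv2.convexHull(np.float32(proj(n,barpts(p[0]/10,(p[1],130+p[2])))+off[n]))[:,0]
        cv2.fillConvexPoly(r,np.int32(((H-[x,y]+.5)*6-.5)*16),255,cv2.LINE_AA,4)
        c+=((cv2.resize(r,(w,h),interpolation=cv2.INTER_AREA)/255.-m)**2).sum()
    return c
for ks in(["scene","top"],["scene"],["top"]):
    b=min((minimize(cost,[a,0,0],args=(ks,),method="Nelder-Mead",options=dict(initial_simplex=[[a,0,0],[a+1,0,0],[a,3,0],[a,0,3]])) for a in(11,13,15.)),key=lambda r:r.fun);print(ks,b.x,b.fun)
    if len(ks)==2: X=b.x
for n in boxes:
    x,y,w,h=boxes[n];drawbar(n,ims[n],(x-8,y-6,w+16,h+12),12,X[0]/10,f"pics/x{n}.png",(X[1],130+X[2]))
# form pose: fit wood silhouette
BOX["scene"]=(180,225,60,50);BOX["top"]=(425,225,40,45)
Of,af=fit(ims,B-40*Rb[:,2],Rb[:,2]);print("origin in bore",Rb.T@(Of-B),"axis",Rb.T@af)
E
```

```text
['scene', 'top'] [12.59 -0.39 -0.97] 125.70597505668934
['scene'] [12.41  1.5  -1.94] 45.428882454942766
['top'] [14.76 -1.21  1.64] 75.38489619377162
24.32 [-3.76 -1.08 -0.38 -0.02 -0.02]
24.22 [-4.11 -0.79 -0.4  -0.01 -0.02]
25.42 [-5.87 -1.05 -0.49  0.   -0.02]
origin in bore [ -4.11  -0.79 -40.4 ] axis [-0.01 -0.02  1.  ]
```

View pics/xscene.png

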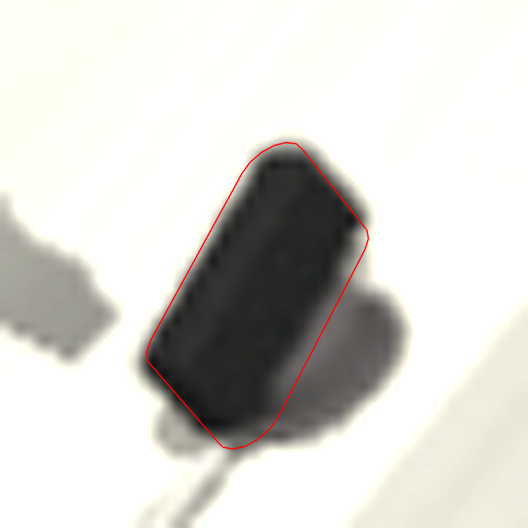

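View pics/xtop.png

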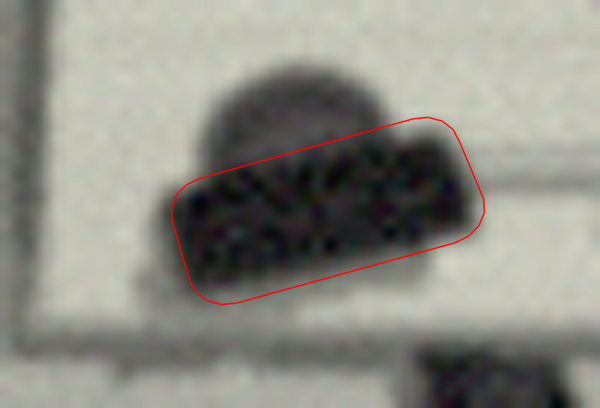

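```bash
python3 -c "
from h import *
im=np.load('im_scene.npy');im0=cv2.imread('pics/scene0.png')[:,:,::-1]
d=cv2.absdiff(im,np.ascontiguousarray(im0)).max(2)
for k,(x,y,w,h) in dict(cone=(302,128,20,30),jar=(320,208,22,32),bowl=(362,172,52,50),spat=(282,268,85,55)).items(): print(k,(d[y:y+h,x:x+w]>40).sum())
print(bot.hand_in())"
```

```text
cone 0
jar 0
bowl 0
spat 0
the job is handed in; nothing more can be done
None
```

I took the straight beech form from the rack and pressed it home in the tilted stand's hole with the clamp still open. I then let it go, turned the knob clockwise to its stop, released it and backed the arm clear. The job was handed in at about 21 s of the 64 s allowed.

**Last checks:**
- **Seating:** the form bottomed against an axial push of about 41 N. After clamping, the image fit gave its end about 40 mm deep, tilted about 0.02 rad (limit 0.09).
- **Clamp:** the knob reached the stop at about 2.9 Nm. After spring-back the bar is at roughly 1.25 to 1.45 rad, and the shoe looks in contact with the shank. I could not measure the shoe's force directly.
- **Bystanders:** the cone, jar, bowl and spatula show no change against the first scene picture.
- **Robot:** it was clear of everything at hand-in, with force readings near zero.

**What disagreed:** the sideways position from that last image fit was about 4 mm off along the slope. That is impossible with the shank in a 21.2 mm hole, so I put it down to fit and calibration error. The two cameras also differ on the knob angle (1.24 rad in the scene view, 1.48 rad in the top view), but both are above the 1.1 rad needed.

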